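# Gauge a stone seal blank and set the reading lamp

### The arm

A 6-joint arm with a two-finger parallel gripper is mounted at the origin on the work surface. World frame = base frame: x ahead of the robot, y to its left, z up, the work surface at z = 0. Lengths are in m, angles in rad, forces in N, time in s.
With the tool pointing down it reaches from about 0.275 to 0.85 m from the base axis. Payload 19 kg.
Tool frame: the origin (TCP) lies between the finger pads; the fingertips stand 8 mm ahead of it and the grasp point (between the pads) lies 11 mm behind it; z points along the fingers, y is the line along which they close (so a half turn about z gives the same grasp; the last joint's range is limited). The gripper opens to 85 mm and grips with 20 to 120 N. Pads are 22 mm wide; open, the fingers measure 114 mm over their backs; the gripper's body (76 mm by 85 mm) begins 54 mm behind the grasp point. The pads swing forward as they close: fully open they stand 13 mm farther back than shut.
Start: joints at [-0.134, 0.15, 1.437, -0, 1.554, -0.134], TCP at [0.575, -0, 0.208] pointing down, gripper open.
Joint ranges: [-2.8, 2.8], [-0.68, 2.1], [0.12, 2.68], [-1.39, 4.53], [0.16, 2.79], [-2.81, 2.81]. Speed limits (rad/s): [1.89, 1.89, 2.22, 3.01, 3.01, 3.01].

### API

Orientations are given as a unit quaternion [w, x, y, z].
In Python, from rig import robot, optics gives the robot as it stands. The module is installed in compiled form; this text tells all that it offers.
- The arm moves only by the tool apply_moves, never from a script. Its arguments are lists of equal length, an entry for each row: "turn": the turn, a rotation vector about the tool's x, y, z in rad, a list of three; "slide": the shift along the tool's x, y, z in cm, a list of three; "gripper": the gripper's target within -1 to 1 (fully open at 1, half-way at 0, shut at -1). A call has 1 to 5 rows; each row is the pose to reach, as a shift and turn from the pose commanded when the call began, along the tool's axes at that moment; what a row does not reach only later rows make up. A row lasts 1/10 s, in which the tool goes at most 50 mm and 8.59 degrees, less where a joint would pass 70% of its speed; a pose out of reach is approached as far as the arm can. A call with a gripper value outside its range is refused whole. The fingers move at their own pace and stop on an object; the grip force is fixed at half the most. Time passes only in rows, so rows that repeat a pose let the fingers close. It gives the time, the measured TCP pose, the force, the opening and the grip force at its end, in the units of the state.
- robot.get_obs(): the state, without advancing time (a new reading comes with each control period).
- optics.grab_frame(name): name is "scene" or "side" or "wrist"; returns the picture (420x560x3 uint8, red, green, blue); there is no depth.
- optics.camera_params(name): a dict with "fovy" (degrees; the focal length in pixels is half the picture's height over the tangent of half this angle, whatever the lens; pixels are square), "cx", "cy" (the principal point, pixels), "rvec" (rotation vector, rad) and "tvec" (3), from world to camera coordinates, as OpenCV has them. Camera axes: x right, y down, z forward; pixel columns grow to the right and rows downward; lengths in m; the calibration is good to about 2 mm. A picture is of the moment at which its call begins: read the wrist's pose just before it. camera_params takes no time and is no camera call; for the wrist camera it gives the pose at the moment of the call.
- robot.finish_job(): hands the job in; it is judged then, once.
The state is a dict: "clock": time; "q": joint angles; "qvel": joint speeds; "effort": joint torques, N m; "position": TCP position; "tool_rot": TCP orientation; "force": force on the tool from outside, world axes, zero at the start; "ft_torque": the same for the moment, N m; "opening": finger opening in m; "gripper_force": force on a finger pad.
Only numpy, scipy, OpenCV 4.12 (cv2) and the standard library are available. Lean on these libraries where they do the work, as an engineer would, in place of code of your own. Each camera call takes 0.05 s, during which the arm holds its last target. There are 200 camera calls.

### The job

Measure the green stone seal blank: lay it lengthwise and square on the bed of the bench caliper, between the open jaws without dropping it, let go, and then slide the jaw gently up to it until both jaws rest flat against its ends. After that, raise the lamp's arm to the red mark, 50 degrees above level, so that the scale can be read, let go, and wait two seconds to see that it holds. Leave everything else where it is.

Things in the scene. Friction and masses are not known exactly. Their poses are not given: they have to be found in the camera images.
- gauge: Bench caliper, bolted to the table: a dark steel base 90 x 210 x 18 mm with a raised aluminium bed (44 mm wide) along its long side, a fixed upright steel jaw at one end of the bed and a sliding steel jaw with a blue tab on top. Origin under the base, on the bed's centre line; x across the bed, y along the bed from the fixed jaw towards the sliding jaw's open end, z up. It never moves.
- bed (a point): Point on the bed's top surface, 25 mm above the table, on its centre line, 60 mm from the fixed jaw's face. Same axes as the caliper: y along the bed, pointing away from the fixed jaw.
- fixed_face (a point): Centre of the fixed jaw's measuring face (looks along the caliper's +y), 15 mm above the bed. Both jaws are 46 mm wide (x) and 30 mm high (top 55 mm above the table); the fixed one is 16 mm thick.
- jaw_face (a point): Centre of the sliding jaw's measuring face (looks along the caliper's -y), 15 mm above the bed. The jaw is 14 mm thick, behind this face.
- jaw_tab (a point): Centre of the blue tab on top of the sliding jaw, by which it is pushed or pinched: 20 mm wide (caliper x), 12 mm thick (caliper y), its top 87.5 mm above the table, its foot on the jaw's top at 55 mm. Its thickness runs from 1 to 13 mm behind the jaw's face.
- jaw (a joint): Gap between the two jaw faces in m: 0 would be shut, 0.122 fully open. It slides along the caliper's y with about 2 N of friction and stays where it is left.
- green_seal (a point): Centre of the green stone seal blank to be measured: a bar 60 mm long (its y), 30 x 30 mm in section, with flat ends and one thin pale stripe round it, about 0.14 kg, lying on the mat; z up. Bed to centre is 15 mm once it lies on the bed.
- red_seal (a point): Centre of the brick-red seal blank, same shape; leave it on the mat.
- cream_seal (a point): Centre of the cream seal blank, same shape; leave it on the mat.
- mat: Blue felt mat on which the three blanks lie, 90 x 310 x 6 mm, glued down. Origin under its centre; y is its long side.
- lamp: Small work lamp, its round black base (124 mm across) bolted to the table. On its post, 100 mm above the table, a friction hinge with a white dial on each side carries an arm with a round white lamp head (104 mm across) and an orange knob at the tip. Origin under the base; from the hinge the arm points along the lamp's -x; the hinge's axis is the lamp's y.
- lamp_hinge (a point): Point on the hinge's axis, 100 mm above the table; axes of the lamp. The dials have a mark every 10 degrees from level upwards, a longer red one at 50; a small red bar across the arm is its pointer.
- lamp_knob (a point): Centre of the orange knob at the arm's tip, 215 mm from the hinge's axis: a cylinder 26 mm in diameter and 26 mm long, its axis along the hinge's axis (the lamp's y), flat ends. The arm beside it is 14 mm wide. Pinched by its flat ends from above, it can turn between the fingers as the arm is raised. The edge of the lamp head is 38 mm from the knob's centre.
- lamp_arm (a joint): Angle of the lamp arm above level, rad: 0 is level, grows as the tip is raised, 1.45 at the stop; 50 degrees is 0.873. The hinge is stiff (raising the knob takes about 4 to 7 N) and holds by friction wherever it is left.
- basin: Loose pink bowl, 170 mm across, 60 mm high; a bystander.
- flask: Loose red drinking flask, 60 mm across, 200 mm high; a bystander.
- jar: Loose amber jar with a black lid, 56 mm across, 70 mm high; a bystander.
- gourd: Loose green gourd-shaped carving, 64 mm across, 90 mm high, standing; a bystander.
- sander: Loose cork sanding block, 60 x 100 x 30 mm; a bystander.
- green: The same green seal blank as a body (origin under its centre, 15 mm below green_seal; same axes).

How it is judged:
By the outcome, as a careful person would: the job done as asked, in the order asked, and still so for the second after the job is handed in, with the robot touching nothing.
It also fails if it takes over 64 s, if anything falls off the work surface, if the arm or the gripper's body presses on something with over 40 N, if the wrist force passes 120 N, or if a joint passes its speed limit or range.

## Working session

There is one attempt and no reset: what is moved stays moved. The work goes in short steps, Python scripts to look and compute and a tool call to move; the robot and the scene stay as the last step left them, time stands still between calls to the robot, and variables do not carry over. Pictures are saved under pics/ and viewed, at most 10 in all, crops included, and the job is handed in when it is done.

Besides the shell and the picture viewer there is one more tool, called after ">>>" as name(argument=value, ...) on one line, values as JSON. apply_moves: Moves the arm, as the interface text tells. Its arguments: {"type":"object","properties":{"turn":{"type":"array"},"slide":{"type":"array"},"gripper":{"type":"array"}},"required":["turn","slide","gripper"]}

```bash
mkdir -p pics; python3 - <<'E'
from rig import robot, optics
import cv2
for n in ["scene","side"]:
    cv2.imwrite(f"pics/{n}0.png",cv2.resize(optics.grab_frame(n)[:,:,::-1],(800,600),interpolation=cv2.INTER_CUBIC))
    print(n,optics.camera_params(n))
print(robot.get_obs())
E
```

```text
scene {'fovy': 42.73570823877364, 'cx': 282.05795897972627, 'cy': 203.97711857123247, 'rvec': array([ 1.2040067 ,  2.43725415, -0.86071437]), 'tvec': array([ 0.30175501, -0.23370226,  1.86138803])}
side {'fovy': 50.707912293844316, 'cx': 281.1435899613896, 'cy': 212.0318838271691, 'rvec': array([ 2.07421721, -0.28300225,  0.18001658]), 'tvec': array([-0.46865242,  0.12898249,  1.08297078])}
{'clock': 0.1, 'q': array([-1.34006013e-01,  1.50935334e-01,  1.43794273e+00, -4.11414333e-06,
        1.55379466e+00, -1.34032739e-01]), 'qvel': array([-0.00051388, -0.00050031, -0.00168436, -0.00049988, -0.00047461,
        0.00054155]), 'effort': array([ 4.39465453e-03, -7.14378047e+01, -5.71798074e+01, -8.77157845e-05,
        7.01135112e-03, -1.30998615e-04]), 'position': array([5.74760075e-01, 7.65184842e-06, 2.07248287e-01]), 'tool_rot': array([-4.28212785e-04,  7.07097203e-01,  7.07116153e-01, -3.29048146e-04]), 'force': array([ 0.2047267 , -0.25859562, -0.46279442]), 'ft_torque': array([0.06363598, 0.00882656, 0.02637083]), 'gripper_force': 0.0, 'opening': 0.08580208541380178}
```

View pics/scene0.png

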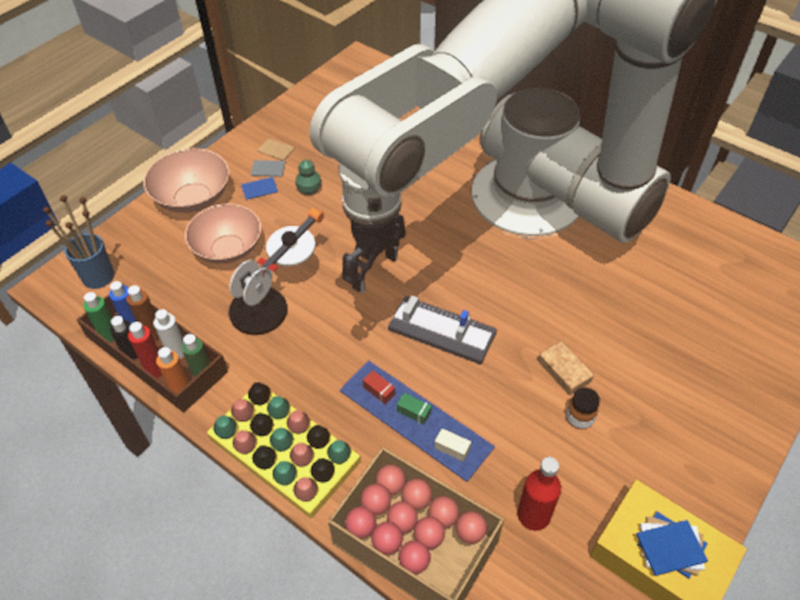

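View pics/side0.png

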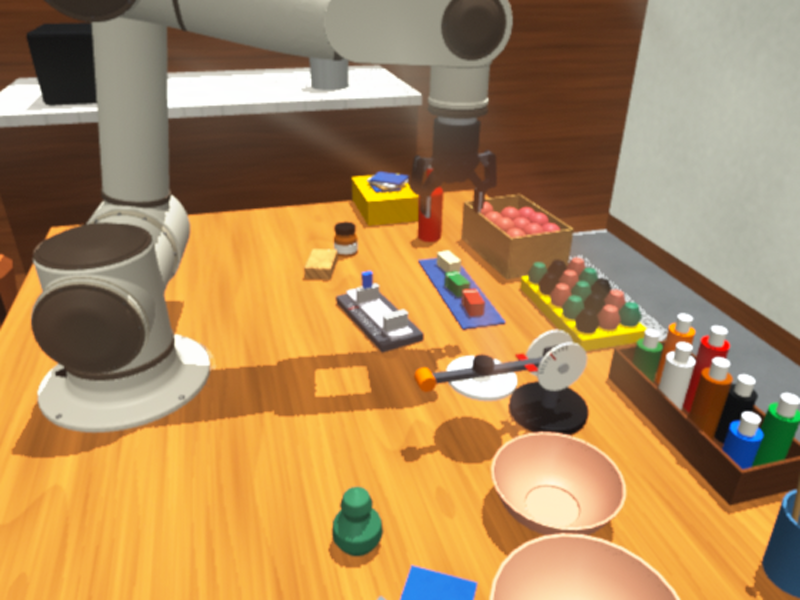

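The scene view shows the caliper at about (442,328), the mat with the green seal at (414,407), and the lamp with its base at (258,310) and knob at (315,215). In the side view the knob is at (426,378) and the hinge at (556,360). Next I'll enlarge this area.

```bash
cat > h.py <<'E'
import numpy as np, cv2
from scipy.spatial.transform import Rotation as R
def ray(p,c):
    f=210/np.tan(np.radians(c['fovy']/2)); Rm=R.from_rotvec(c['rvec']).as_matrix()
    d=Rm.T@np.array([(p[0]-c['cx'])/f,(p[1]-c['cy'])/f,1]); return -Rm.T@c['tvec'],d
def hit(p,c,z):
    o,d=ray(p,c); return o+d*(z-o[2])/d[2]
def proj(P,c):
    f=210/np.tan(np.radians(c['fovy']/2)); P=np.atleast_2d(P)
    q=P@R.from_rotvec(c['rvec']).as_matrix().T+c['tvec']; return np.c_[q[:,0]/q[:,2]*f+c['cx'],q[:,1]/q[:,2]*f+c['cy']]
def tri(p1,c1,p2,c2):
    A=[];b=[]
    for p,c in((p1,c1),(p2,c2)):
        o,d=ray(p,c); d/=np.linalg.norm(d); M=np.eye(3)-np.outer(d,d); A.append(M); b.append(M@o)
    x,r,_,_=np.linalg.lstsq(np.vstack(A),np.hstack(b),rcond=None); return x,r**.5
E
python3 - <<'E'
from h import *
from rig import robot, optics
a=cv2.imread("pics/scene0.png"); 
s=a[200:490,215:505]; cv2.imwrite("pics/s1.png",cv2.resize(s,(600,600),interpolation=cv2.INTER_CUBIC))
c=optics.camera_params("scene"); e=optics.camera_params("side"); k=.7
g=lambda u,v,z:hit((u*k,v*k),c,z).round(3)
print("green",g(414,404,.036),"matcorners",[g(*p,.006) for p in((369,362),(493,447),(470,477),(341,388))])
print("gauge",g(442,328,.02),"lampbase",g(258,308,.01))
print("knob",tri((315*k,215*k),c,(426*k,378*k),e),"gourd",g(307,190,.01),"basin",g(224,255,0))
E
```

```text
green [0.648 0.144 0.036] matcorners [array([0.611, 0.002, 0.006]), array([0.618, 0.307, 0.006]), array([0.694, 0.306, 0.006]), array([ 0.693, -0.003,  0.006])]
gauge [0.461 0.076 0.02 ] lampbase [ 0.65  -0.271  0.01 ]
knob (array([ 0.44163556, -0.28095717,  0.1163926 ]), array([0.00034001])) gourd [ 0.318 -0.43   0.01 ] basin [ 0.583 -0.446  0.   ]
```

View pics/s1.png

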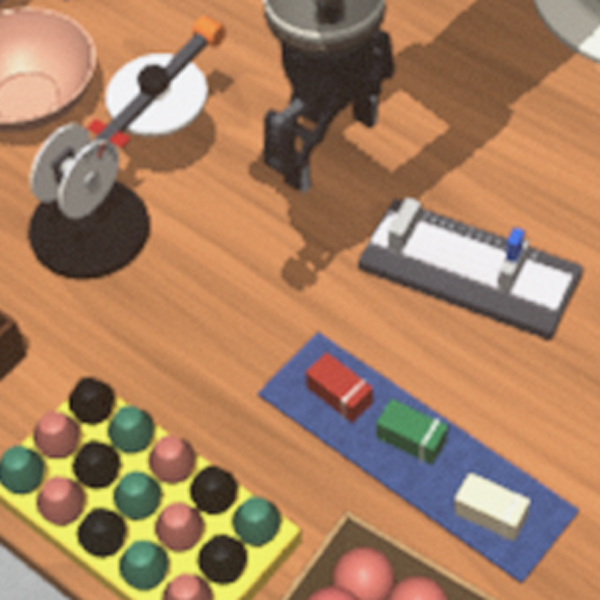

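The crop shows the gauge's fixed jaw at (405,222), the blue tab at (515,243), the green seal's top at (413,420) and the knob at (209,30). I'll move above them for one close look with the wrist camera.

>>> apply_moves(turn=[[0,0,0],[0,0,0],[0,0,0],[0,0,0],[0,0,0]], slide=[[3,0.5,-2],[6,1,-4],[9,1.5,-6],[11,2,-8],[11,2,-8]], gripper=[1,1,1,1,1])

```text
clock: 0.6
position: [0.5957, 0.1123, 0.29]
tool_rot: [0.001, 0.706, 0.708, 0.001]
force: [0.3, -0.9, -0.2]
opening: 0.085
gripper_force: 0.0
```

```bash
python3 - <<'E'
from h import *
from rig import robot, optics
import pickle
o=robot.get_obs(); c=optics.camera_params("wrist"); im=optics.grab_frame("wrist")[:,:,::-1]
pickle.dump((o,c,im),open("w1.pkl","wb")); print(o['position'],o['clock'],-R.from_rotvec(c['rvec']).as_matrix().T@c['tvec'])
cv2.imwrite("pics/w1.png",cv2.resize(im,(800,600),interpolation=cv2.INTER_CUBIC))
E
```

```text
[0.59570306 0.11232793 0.28998288] 0.6 [0.59443303 0.17737446 0.45704448]
```

View pics/w1.png

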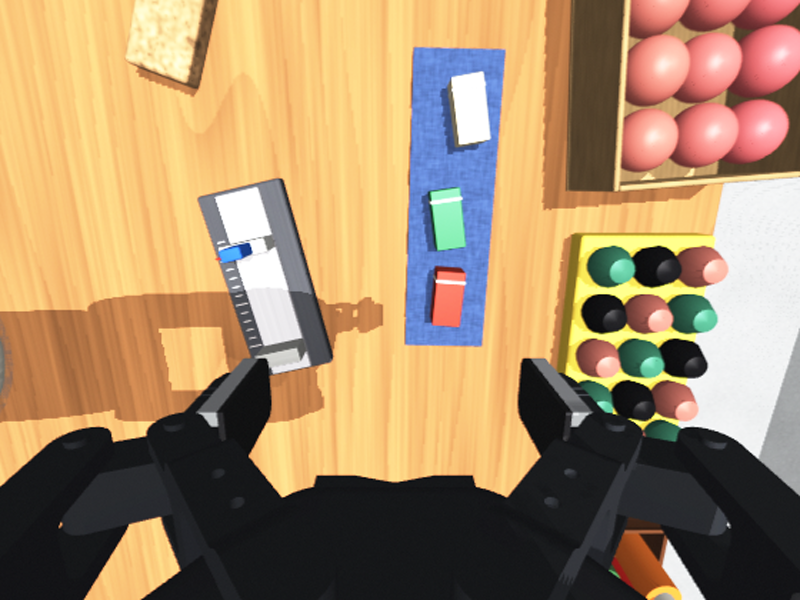

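The wrist view shows everything: caliper (200–330,180–375), green seal (431–465,188–250), blue tab near (235,253). I'll take one enlargement for pixel positions.

```bash
python3 - <<'E'
import cv2,pickle
im=pickle.load(open("w1.pkl","rb"))[2]
# orig cols 134..334, rows 116..266, x4
cv2.imwrite("pics/w1c.png",cv2.resize(im[116:266,134:334],(800,600),interpolation=cv2.INTER_CUBIC))
E
```

```text
(no output)
```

View pics/w1c.png

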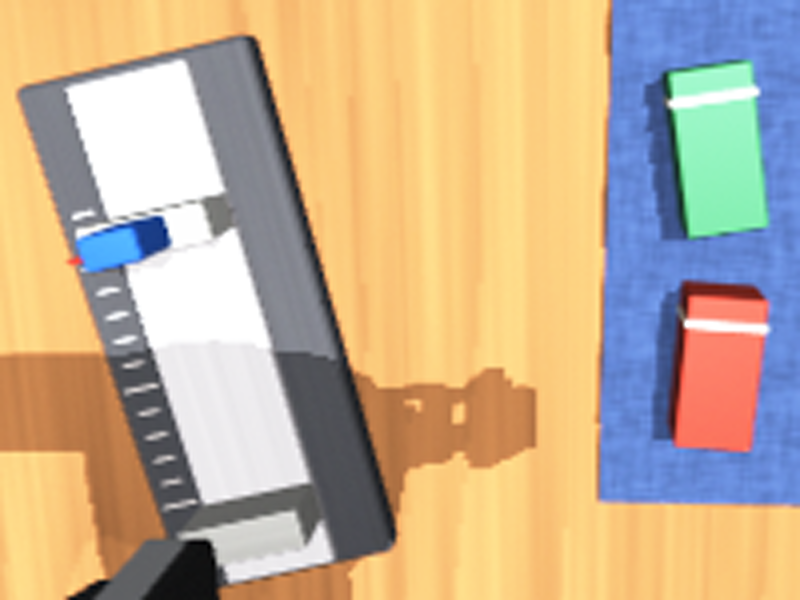

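The enlargement shows the green seal's top corners at (668,73), (750,61), (767,228) and (690,238). The bed's far end runs (67,88)–(187,60), and its edges run down to (200,500) and (333,560). The fixed jaw's face foot is (200,503)–(312,486), and the sliding jaw's face foot is about (128,266)–(240,233).

```bash
python3 - <<'E'
from h import *
import pickle
from rig import robot, optics
o,c,im=pickle.load(open("w1.pkl","rb"))
g=lambda u,v,z:hit((134+u/4-.4,116+v/4-.4),c,z)
G=np.array([g(*p,.036) for p in((668,73),(750,61),(767,228),(690,238))])
print("green",G.mean(0),[np.linalg.norm(G[i]-G[i-1]).round(4) for i in range(4)])
d=(G[0]+G[1]-G[2]-G[3]); print("green yaw from +y deg",np.degrees(np.arctan2(-d[0],d[1])))
L=np.array([g(67,88,.025),g(187,60,.025),g(333,560,.025),g(200,500,.025),g(127,265,.025)]);print(L.round(4))
r=L[1]-L[2]; l=L[0]-L[3]; print("edge yaws",[np.degrees(np.arctan2(-v[0],v[1])) for v in(r,l)])
r/=np.linalg.norm(r); n=np.array([r[1],-r[0],0]); print("width",(L[:2]-L[2])@n,(L[3:]-L[2])@n)
F=[g(200,503,.025),g(312,486,.025),g(297,513,.055),g(187,536,.055)];J=[g(127,266,.025),g(240,233,.025),g(80,270,.0875),g(125,262,.0875),g(166,250,.0875)]
print("fixed y",[(f-L[2])@r for f in F],"jaw y",[(f-L[2])@r for f in J]," x ",[(f-L[2])@n for f in F+J])
y0=(F[2]-L[2])@r
m=(L[0]+L[1])/2
cen=L[2]-.022*n
print("r",r,"face fixed centre",cen+r*y0,"bed",cen+r*(y0+.06))
ce,cs=optics.camera_params("side"),optics.camera_params("scene")
k=.7
for z in(.0,): print("lamp base",hit((258*k,310*k),cs,z),hit((549*k,407*k),ce,.0))
E
```

```text
green [0.64989854 0.14492719 0.036     ] [np.float64(0.0592), np.float64(0.0291), np.float64(0.0595), np.float64(0.0283)]
green yaw from +y deg 8.836143684777205
[[ 0.4142  0.1662  0.025 ]
 [ 0.4584  0.1762  0.025 ]
 [ 0.5012 -0.019   0.025 ]
 [ 0.4496  0.0068  0.025 ]
 [ 0.4297  0.1014  0.025 ]]
edge yaws [np.float64(12.371774639524299), np.float64(12.53476891311117)]
width [-4.53454773e-02  2.22840187e-18] [-0.04488094 -0.04410394]
fixed y [np.float64(0.03506149754066956), np.float64(0.03252116200562345), np.float64(0.0330721215789485), np.float64(0.03294540861548195)] jaw y [np.float64(0.1325688999084385), np.float64(0.13554927228746821), np.float64(0.14021848074240684), np.float64(0.13963418963776306), np.float64(0.14056715199368738)]  x  [np.float64(-0.04525373331305975), np.float64(0.000235595492673441), np.float64(0.0011580439234985104), np.float64(-0.04145867526186534), np.float64(-0.04422135786996931), np.float64(0.000907775122186736), np.float64(-0.03377404585126843), np.float64(-0.018797606611275847), np.float64(-0.004738383575597877)]
r [-0.21425417  0.97677794  0.        ] face fixed centre [0.47267044 0.0085922  0.025     ] bed [0.45981519 0.06719888 0.025     ]
lamp base [ 0.64960379 -0.27382905  0.        ] [ 0.66254623 -0.25873801  0.        ]
```

>>> apply_moves(turn=[[0,0,-0.05],[0,0,-0.1],[0,0,-0.154],[0,0,-0.154],[0,0,-0.154]], slide=[[1.2,1.8,4],[2.4,3.6,8.5],[3.3,5.4,13],[3.3,5.4,17.5],[3.3,5.4,18.5]], gripper=[1,1,1,1,1])

```text
clock: 1.15
position: [0.6461, 0.142, 0.0961]
tool_rot: [-0.003, 0.651, 0.759, -0.004]
force: [-1.1, -0.3, -0.5]
opening: 0.0857
gripper_force: 0.0
```

```bash
cat > st.py <<'E'
from h import *
from rig import robot
o=robot.get_obs(); q=o['tool_rot']; T=R.from_quat([q[1],q[2],q[3],q[0]]).as_matrix()
print(o['clock'],o['position'].round(4),'yaw',np.degrees(np.arctan2(-T[0,0],T[1,0])).round(2),'z',T[:,2].round(4),o['force'].round(1),round(o['opening'],4),round(float(o['gripper_force']),1))
def to(x,y,z): print('slide cm to',(x,y,z),(100*T.T@(np.array([x,y,z])-o['position'])).round(2))
E
python3 - <<'E'
from st import *
from rig import optics
import pickle
to(.650,.145,.016)
c=optics.camera_params("wrist"); im=optics.grab_frame("wrist")[:,:,::-1]
pickle.dump((o,c,im),open("w2.pkl","wb"))
to(.650,.145,.016)
# segment green top
hsv=cv2.cvtColor(im,cv2.COLOR_BGR2HSV); m=cv2.inRange(hsv,(50,90,60),(80,255,255)); n,l,s,ce=cv2.connectedComponentsWithStats(m)
p=proj([[.65,.145,.036]],c)[0]; print(p,[(s[i].tolist()) for i in range(1,n) if s[i,4]>300])
i=min([i for i in range(1,n) if s[i,4]>300],key=lambda i:np.hypot(*(ce[i]-p)))
cv2.imwrite("pics/w2.png",im)
E
```

```text
1.15 [0.6461 0.142  0.0961] yaw 8.8 z [-0.0095 -0.0011 -1.    ] [-1.1 -0.3 -0.5] 0.0857 0.0
slide cm to (0.65, 0.145, 0.016) [0.24 0.51 8.01]
slide cm to (0.65, 0.145, 0.016) [0.24 0.51 8.01]
[282.39153963 209.72380501] [[265, 173, 37, 12, 435], [265, 189, 37, 55, 1968], [461, 271, 41, 38, 933]]
```

View pics/w2.png

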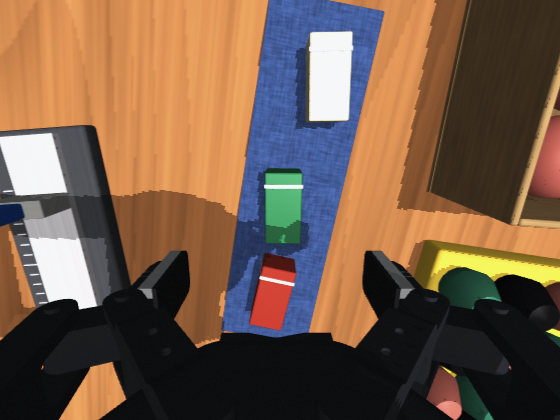

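The seal's top is centred at about (283,207), against a predicted (282,210), and it is square to the tool. The residual is about 1–2 mm. I'll descend part way and check the settled pose.

>>> apply_moves(turn=[[0,0,0],[0,0,0],[0,0,0],[0,0,0],[0,0,0]], slide=[[0.2,0.2,2],[0.3,0.3,4],[0.3,0.3,6],[0.3,0.3,6],[0.3,0.3,6]], gripper=[1,1,1,1,1])

```text
clock: 1.7
position: [0.6521, 0.1461, 0.045]
tool_rot: [0.001, 0.651, 0.759, 0.001]
force: [0.6, -0.3, 0.3]
opening: 0.0854
gripper_force: 0.0
```

```bash
python3 -c "
from st import *
to(.651,.1465,.016)"
```

```text
1.7 [0.6521 0.1461 0.045 ] yaw 8.79 z [ 1.7e-03  2.0e-04 -1.0e+00] [ 0.6 -0.3  0.3] 0.0854 0.0
slide cm to (0.651, 0.1465, 0.016) [ 0.06 -0.11  2.9 ]
```

>>> apply_moves(turn=[[0,0,0],[0,0,0],[0,0,0],[0,0,0],[0,0,0]], slide=[[0,0,1.2],[0,0,2.6],[0,0,2.6],[0,0,2.6],[0,0,2.6]], gripper=[1,1,0,-0.3,-1])

```text
clock: 2.2
position: [0.6517, 0.1465, 0.0171]
tool_rot: [0.0, 0.651, 0.759, 0.0]
force: [0.9, 0.3, 0.9]
opening: 0.0438
gripper_force: 0.0
```

>>> apply_moves(turn=[[0,0,0],[0,0,0],[0,0,0],[0,0,0],[0,0,0]], slide=[[0,0,0],[0,0,0],[0,0,0],[0,0,0],[0,0,0]], gripper=[-1,-1,-1,-1,-1])

```text
clock: 2.7
position: [0.6515, 0.1464, 0.0168]
tool_rot: [-0.0, 0.651, 0.759, -0.0]
force: [0.0, 0.1, 0.2]
opening: -0.0
gripper_force: 0.0
```

```bash
python3 - <<'E'
from st import *
from rig import optics
a=optics.grab_frame("wrist"); b=optics.grab_frame("scene"); s=optics.grab_frame("side")
x=cv2.resize(a[120:330,160:440],(560,420)); y=cv2.resize(b[230:350,220:380],(480,360)); z=cv2.resize(s[150:240,270:390],(480,360))
cv=np.zeros((600,800,3),np.uint8); cv[:330,:440]=cv2.resize(x,(440,330)); cv[:270,440:]=cv2.resize(y,(360,270)); cv[330:600,:360]=cv2.resize(z,(360,270))
cv2.imwrite("pics/m.png",cv[:,:,::-1])
E
```

```text
2.7 [0.6515 0.1464 0.0168] yaw 8.82 z [-0.  0. -1.] [0.  0.1 0.2] -0.0 0.0
```

View pics/m.png

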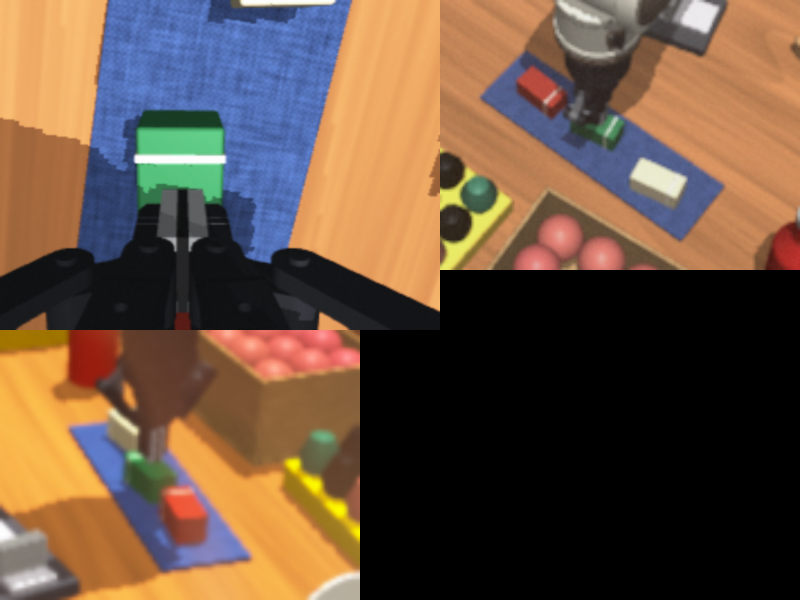

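The fingers look shut at the seal's near end, (183,190) in the wrist crop, and not around it. I'll check the geometry numerically.

```bash
python3 - <<'E'
from st import *
from rig import optics
c=optics.camera_params("wrist"); s=optics.camera_params("scene"); e=optics.camera_params("side")
P=o['position']; tip=P+.008*T[:,2]; k=440/280
f=lambda p:((p-np.array([160,120]))*k)
print("tip/TCP/grasp in crop",f(proj([tip,P,P-.011*T[:,2]],c)).round(0))
print("scene crop",((proj([tip,P],s)-[220,230])*360/160).round(0)+[440,0],"side crop",((proj([tip,P],e)-[270,150])*3).round(0)+[0,330])
un=lambda u,v:(160+u/k,120+v/k)
print("green far edge",hit(un(138,128),c,.036),hit(un(223,128),c,.036),"stripe",hit(un(135,160),c,.036),hit(un(225,160),c,.036))
sc=lambda u,v:hit((220+(u-440)/2.25,230+v/2.25),s,.036)
print("scene stripe top",sc(607,122), "cam offset",T.T@(-R.from_rotvec(c['rvec']).as_matrix().T@c['tvec']-P))
E
```

```text
2.85 [0.6515 0.1464 0.0168] yaw 8.82 z [-1.e-04 -0.e+00 -1.e+00] [ 0.4  0.2 -0. ] 0.0001 0.0
tip/TCP/grasp in crop [[183. 181.]
 [183. 188.]
 [183. 199.]]
scene crop [[597. 133.]
 [597. 130.]] side crop [[149. 486.]
 [149. 479.]]
green far edge [0.63195731 0.172578   0.036     ] [0.66006058 0.17694223 0.036     ] stripe [0.63239397 0.16127577 0.036     ] [0.66272008 0.16598429 0.036     ]
scene stripe top [0.64456343 0.15631954 0.036     ] cam offset [ 0.0652751  -0.00064838 -0.16702725]
```

```bash
python3 - <<'E'
from st import *
from rig import optics
c=optics.camera_params("wrist"); e=optics.camera_params("side"); print(c['fovy'],c['cx'],c['cy'])
a=optics.grab_frame("wrist"); s=optics.grab_frame("side")
cv=np.zeros((480,800,3),np.uint8); cv[:,:400]=cv2.resize(a[180:300,230:330],(400,480)); cv[:,400:]=cv2.resize(s[150:210,295:345],(400,480),interpolation=cv2.INTER_CUBIC)
P=o['position']
for d in(.008,-.02,-.03,-.04):
  t=P+d*T[:,2]; print(d,((proj([t,t+.011*T[:,0],t-.011*T[:,0]],c)-[230,180])*4).round(0).tolist(),((proj([t,t+.011*T[:,0],t-.011*T[:,0]],e)-[295,150])*8+[400,0]).round(0).tolist())
cv2.imwrite("pics/m2.png",cv[:,:,::-1])
E
```

```text
2.85 [0.6515 0.1464 0.0168] yaw 8.82 z [-1.e-04 -0.e+00 -1.e+00] [ 0.4  0.2 -0. ] 0.0001 0.0
71.92936293519115 275.74315312815395 207.43068192794752
0.008 [[186.0, 220.0], [186.0, 154.0], [186.0, 283.0]] [[596.0, 415.0], [582.0, 403.0], [610.0, 428.0]]
-0.02 [[187.0, 291.0], [187.0, 216.0], [187.0, 364.0]] [[600.0, 351.0], [586.0, 338.0], [615.0, 363.0]]
-0.03 [[187.0, 323.0], [187.0, 243.0], [187.0, 400.0]] [[602.0, 327.0], [588.0, 315.0], [616.0, 339.0]]
-0.04 [[188.0, 359.0], [188.0, 275.0], [188.0, 441.0]] [[603.0, 303.0], [589.0, 291.0], [618.0, 315.0]]
```

View pics/m2.png

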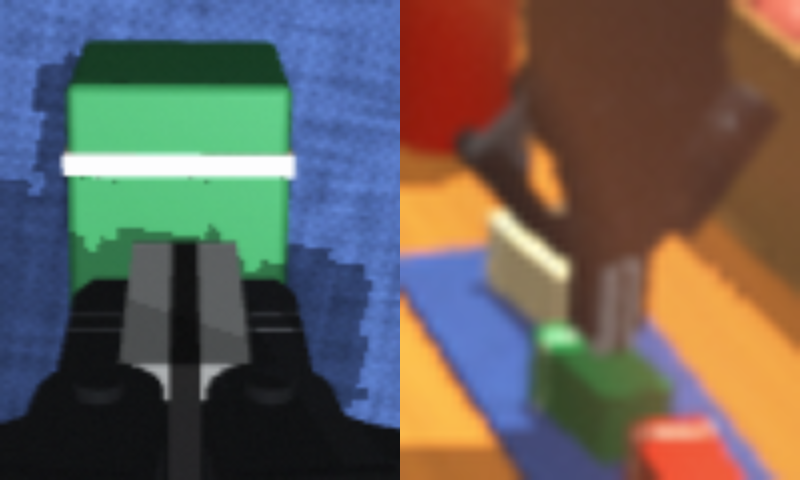

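The seal hasn't moved. The shut fingertips hang just above its top: the side view shows their ends at (615,352), about 26 mm behind the reported TCP. So the fingers closed over the seal and the real tips are about 34 mm higher than stated. I'll open, go lower and close.

>>> apply_moves(turn=[[0,0,0],[0,0,0],[0,0,0],[0,0,0],[0,0,0]], slide=[[0,0,-1],[0,0,-1],[0,0,-1],[0,0,-1],[0,0,-1]], gripper=[1,1,1,1,1])

```text
clock: 3.45
position: [0.6514, 0.1464, 0.0266]
tool_rot: [-0.0, 0.651, 0.759, -0.0]
force: [0.1, 0.2, 0.4]
opening: 0.0723
gripper_force: 0.0
```

>>> apply_moves(turn=[[0,0,0],[0,0,0],[0,0,0],[0,0,0],[0,0,0]], slide=[[0,0,0],[0,0,0.6],[0,0,1.5],[0,0,2.5],[0,0,2.5]], gripper=[1,1,1,1,1])

```text
clock: 3.95
position: [0.6504, 0.1463, -0.0005]
tool_rot: [-0.001, 0.651, 0.759, -0.001]
force: [0.9, -0.3, 0.7]
opening: 0.0856
gripper_force: 0.0
```

>>> apply_moves(turn=[[0,0,0],[0,0,0],[0,0,0],[0,0,0],[0,0,0]], slide=[[0,0,0.4],[0,0,0.8],[0,0,1.2],[0,0,1.5],[0,0,1.5]], gripper=[1,1,1,1,1])

```text
clock: 4.45
position: [0.6512, 0.1464, -0.0137]
tool_rot: [-0.0, 0.651, 0.759, -0.0]
force: [0.3, 0.2, 0.5]
opening: 0.0856
gripper_force: 0.0
```

No contact yet, which agrees with that offset. Closing.

>>> apply_moves(turn=[[0,0,0],[0,0,0],[0,0,0],[0,0,0],[0,0,0]], slide=[[0,0,0],[0,0,0],[0,0,0],[0,0,0],[0,0,0]], gripper=[-1,-1,-1,-1,-1])

```text
clock: 4.95
position: [0.6517, 0.1464, -0.0129]
tool_rot: [0.0, 0.651, 0.759, 0.0]
force: [-0.5, 0.8, 4.6]
opening: 0.0288
gripper_force: 60.3
```

>>> apply_moves(turn=[[0,0,0],[0,0,0],[0,0,0],[0,0,0],[0,0,0]], slide=[[0,0,0],[0,0,0],[0,0,-0.3],[0,0,-0.5],[0,0,-0.5]], gripper=[-1,-1,-1,-1,-1])

```text
clock: 5.45
position: [0.6515, 0.1464, -0.008]
tool_rot: [-0.0, 0.651, 0.759, 0.0]
force: [-0.3, -0.0, -0.7]
opening: 0.0287
gripper_force: 59.4
```

Gripped: opening 28.7 mm, 60 N. I'll lift and carry it over the bed.

>>> apply_moves(turn=[[0,0,0],[0,0,0],[0,0,0],[0,0,-0.02],[0,0,-0.04]], slide=[[0,0,-2],[0,0,-5],[0,0,-7.5],[-0.7,-2,-9],[-1.8,-5,-9]], gripper=[-1,-1,-1,-1,-1])

```text
clock: 5.95
position: [0.6058, 0.1212, 0.0838]
tool_rot: [0.001, 0.635, 0.773, 0.001]
force: [-0.5, -0.1, -1.0]
opening: 0.0287
gripper_force: 59.6
```

>>> apply_moves(turn=[[0,0,-0.02],[0,0,-0.024],[0,0,-0.024],[0,0,-0.024],[0,0,-0.024]], slide=[[-1.6,-4.1,0],[-3,-8.2,0],[-4.3,-12.3,0],[-4.5,-15.2,0],[-4.5,-15.2,0]], gripper=[-1,-1,-1,-1,-1])

```text
clock: 6.45
position: [0.4617, 0.0468, 0.0819]
tool_rot: [-0.0, 0.626, 0.78, -0.0]
force: [1.0, -0.5, -0.1]
opening: 0.029
gripper_force: 59.7
```

```bash
python3 - <<'E'
from st import *
to(.4645,.0457,.05)
from rig import optics
import pickle
c=optics.camera_params("wrist"); im=optics.grab_frame("wrist")[:,:,::-1]
pickle.dump((o,c,im),open("w3.pkl","wb")); cv2.imwrite("pics/w3.png",cv2.resize(im,(800,600)))
E
```

```text
6.45 [0.4617 0.0468 0.0819] yaw 12.43 z [-5.e-04 -2.e-04 -1.e+00] [ 1.  -0.5 -0.1] 0.029 59.7
slide cm to (0.4645, 0.0457, 0.05) [-0.17  0.25  3.19]
```

View pics/w3.png

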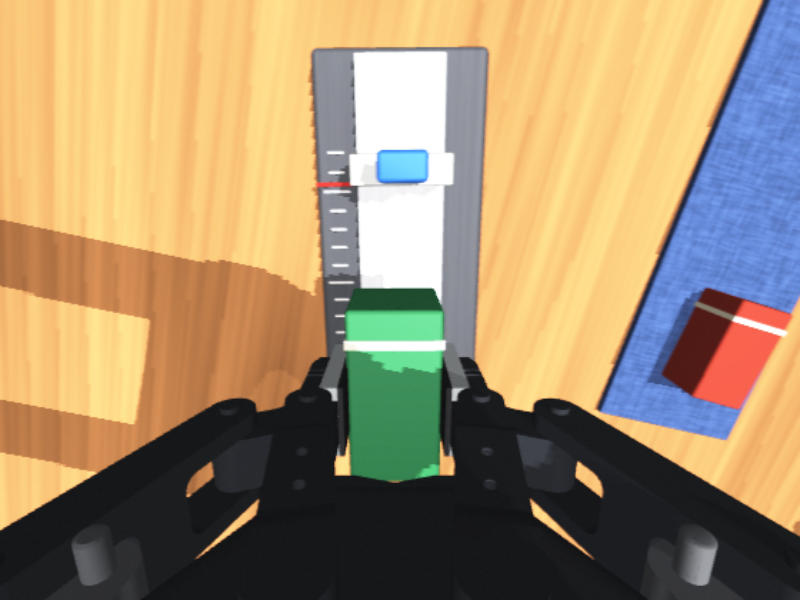

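The bar is held square: its far top edge runs (346,310)–(443,310). The bed edges run (354,52)–(358,287) and (447,52)–(443,290), and the tab's top is centred at (402,166). I'll work out the correction.

```bash
python3 - <<'E'
from h import *
import pickle
o,c,im=pickle.load(open("w3.pkl","rb")); q=o['tool_rot']; T=R.from_quat([q[1],q[2],q[3],q[0]]).as_matrix();P=o['position']
g=lambda u,v,z:T.T@(hit((u*.7,v*.7),c,z)-P)*1000
for n,p in dict(bl1=(354,52,.025),br1=(447,52,.025),bl2=(358,287,.025),br2=(443,290,.025),barL=(346,310,.1314),barR=(443,310,.1314),barL0=(348,470,.1314),barR0=(440,470,.1314),barbotL=(350,289,.1014),barbotR=(438,289,.1014),jL=(351,185,.055),jR=(453,184,.055),tabL=(377,183,.0875),tabR=(428,183,.0875),tab0=(402,151,.0875)).items(): print(n,g(*p).round(1))
E
```

```text
bl1 [127.6 -19.9  56.9]
br1 [127.6  25.1  56.9]
bl2 [ 10.6 -20.6  56.9]
br2 [ 8.9 26.9 56.9]
barL [ 29.6 -14.8 -49.5]
barR [ 29.6  14.  -49.5]
barL0 [-25.9 -15.8 -49.5]
barR0 [-25.9  14.7 -49.5]
barbotL [ 28.5 -16.7 -19.5]
barbotR [ 28.5  15.6 -19.5]
jL [ 65.5 -20.   26.9]
jR [65.9 26.2 26.9]
tabL [66.2 -6.9 -5.6]
tabR [66.2 12.3 -5.6]
tab0 [77.6  2.4 -5.6]
```

>>> apply_moves(turn=[[0,0,0],[0,0,0],[0,0,0],[0,0,0],[0,0,0]], slide=[[0.2,0.3,0],[0.2,0.3,2],[0.2,0.3,4],[0.2,0.3,5.5],[0.2,0.3,5.5]], gripper=[-1,-1,-1,-1,-1])

```text
clock: 7.0
position: [0.4665, 0.0506, 0.0248]
tool_rot: [-0.001, 0.626, 0.78, -0.001]
force: [-1.4, 0.9, -0.4]
opening: 0.0286
gripper_force: 59.7
```

>>> apply_moves(turn=[[0,0,0],[0,0,0],[0,0,0],[0,0,0],[0,0,0]], slide=[[0,0,0.6],[0,0,1.2],[0,0,1.7],[0,0,1.7],[0,0,1.7]], gripper=[-1,-1,-1,-1,-1])

```text
clock: 7.5
position: [0.4669, 0.0501, 0.01]
tool_rot: [0.0, 0.626, 0.78, 0.0]
force: [0.2, 0.6, -2.1]
opening: 0.0289
gripper_force: 59.7
```

```bash
python3 -c "
from st import *"
```

```text
7.5 [0.4669 0.0501 0.01  ] yaw 12.49 z [ 1.e-04 -0.e+00 -1.e+00] [ 0.2  0.6 -2.1] 0.0289 59.7
```

The last picture was taken before the arm had settled, so I'm 2.7 mm past the centre line. I'll correct that and lower gently.

>>> apply_moves(turn=[[0,0,0],[0,0,0],[0,0,0],[0,0,0],[0,0,0]], slide=[[0,-0.15,0],[0,-0.27,0],[0,-0.27,0.15],[0,-0.27,0.3],[0,-0.27,0.3]], gripper=[-1,-1,-1,-1,-1])

```text
clock: 8.0
position: [0.4641, 0.0495, 0.0066]
tool_rot: [-0.0, 0.626, 0.78, -0.0]
force: [0.1, -0.2, -0.9]
opening: 0.029
gripper_force: 59.7
```

>>> apply_moves(turn=[[0,0,0],[0,0,0],[0,0,0]], slide=[[0,0,0.1],[0,0,0.1],[0,0,0.1]], gripper=[-1,-1,-1])

```text
clock: 8.3
position: [0.4642, 0.0495, 0.0061]
tool_rot: [-0.0, 0.626, 0.78, -0.0]
force: [-3.3, 0.5, 6.3]
opening: 0.0285
gripper_force: 60.5
```

It touches down with 6 N. Release and rise.

>>> apply_moves(turn=[[0,0,0],[0,0,0],[0,0,0],[0,0,0],[0,0,0]], slide=[[0,0,0],[0,0,0],[0,0,0],[0,0,0],[0,0,0]], gripper=[0,0.5,1,1,1])

```text
clock: 8.8
position: [0.4642, 0.0495, 0.0058]
tool_rot: [-0.0, 0.626, 0.78, -0.0]
force: [-0.1, -0.8, 0.1]
opening: 0.0854
gripper_force: 0.0
```

>>> apply_moves(turn=[[0,0,0],[0,0,0],[0,0,0],[0,0,0],[0,0,0]], slide=[[0,0,-1],[0,0,-4],[0,0,-7.5],[0,0,-9],[0,0,-9]], gripper=[1,1,1,1,1])

```text
clock: 9.3
position: [0.4655, 0.0495, 0.0987]
tool_rot: [0.002, 0.626, 0.78, 0.001]
force: [-0.5, -0.2, 0.1]
opening: 0.0853
gripper_force: 0.0
```

```bash
python3 - <<'E'
from st import *
from rig import optics
import pickle
c=optics.camera_params("wrist"); im=optics.grab_frame("wrist")[:,:,::-1]
pickle.dump((o,c,im),open("w4.pkl","wb")); cv2.imwrite("pics/w4.png",cv2.resize(im,(800,600)))
E
```

```text
9.3 [0.4655 0.0495 0.0987] yaw 12.49 z [ 4.4e-03 -2.0e-04 -1.0e+00] [-0.5 -0.2  0.1] 0.0853 0.0
```

View pics/w4.png

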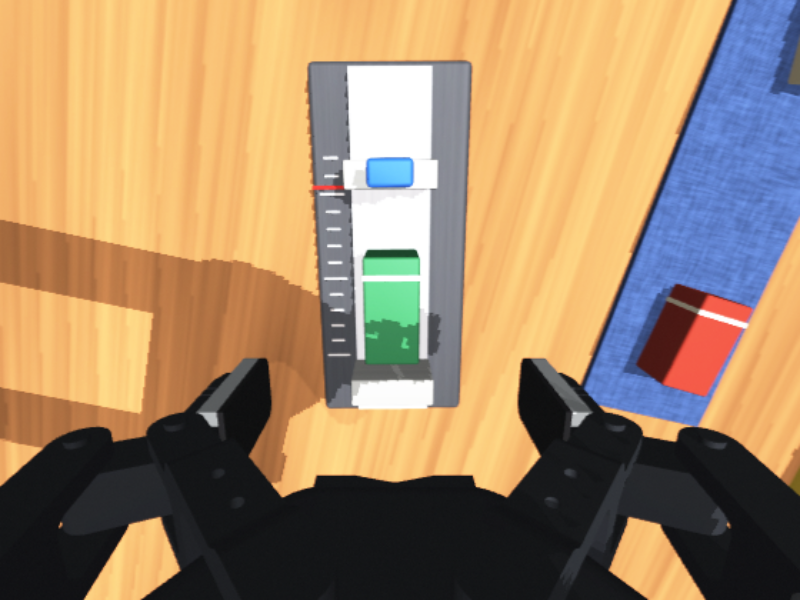

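The bar lies square and centred on the bed: columns 363–420 against bed 353–430, with clear gaps at both jaws. The tab's top spans (367–413,158–187). Now for the geometry of the push.

```bash
python3 - <<'E'
from h import *
import pickle
from st import to,robot
o,c,im=pickle.load(open("w4.pkl","rb"))
y=np.radians(12.45); r=np.array([-np.sin(y),np.cos(y),0]); n=np.array([np.cos(y),np.sin(y),0]); O=np.array([.4645,.0457,0])
g=lambda u,v,z:(lambda w:np.r_[n@(w-O),r@(w-O)]*1000)(hit((u*.7,v*.7),c,z)).round(1)
for k,p in dict(fixtopL=(353,380,.055),fixfoot=(393,361,.025),barnear=(392,364,.055),barfarL=(363,258,.055),barfarR=(420,257,.055),barnearL=(364,364,.055),barnearR=(418,362,.055),jawL=(345,188,.055),jawR=(437,188,.055),tabf=(390,187,.0875),tabb=(390,158,.0875),bedL=(349,120,.025),bedR=(432,120,.025),bedL2=(357,350,.025),bedR2=(429,350,.025)).items(): print(k,g(*p))
for d in (.1,): pass
tb=hit((390*.7,158*.7),c,.0875); print("tab back world",tb)
for d,z in((.035,.10),(.035,.041),(.013,.041)): t=tb+r*d; to(t[0],t[1],z)
E
```

```text
9.35 [0.4647 0.0495 0.0969] yaw 12.49 z [ 2.1e-03 -1.0e-04 -1.0e+00] [ 0.3 -1.1 -0.9] 0.0849 0.0
fixtopL [-21.4 -36.2]
fixfoot [  1.  -38.1]
barnear [  0.3 -26.5]
barfarL [-14.6  32.6]
barfarR [14.8 33.1]
barnearL [-15.1 -26.5]
barnearR [ 14.7 -25.3]
jawL [-22.8  67.4]
jawR [22.6 67.5]
tabf [-0.5 68.1]
tabb [-0.4 79.6]
bedL [-22.8 102.8]
bedR [ 22.  102.8]
bedL2 [-21.5 -30.6]
bedR2 [ 23.5 -30.7]
tab back world [0.44691224 0.12330164 0.0875    ]
slide cm to (np.float64(0.43936667587340655), np.float64(0.15747860004423808), 0.1) [11.09 -0.14 -0.31]
slide cm to (np.float64(0.43936667587340655), np.float64(0.15747860004423808), 0.041) [11.09 -0.15  5.59]
slide cm to (np.float64(0.4441096020315357), np.float64(0.13599594072425317), 0.041) [ 8.89 -0.15  5.59]
```

>>> apply_moves(turn=[[0,0,0],[0,0,0],[0,0,0],[0,0,0],[0,0,0]], slide=[[3,0,0],[7,-0.1,0],[10,-0.15,0],[11.1,-0.15,0],[11.1,-0.15,0]], gripper=[-1,-1,-1,-1,-1])

```text
clock: 9.85
position: [0.438, 0.1585, 0.095]
tool_rot: [-0.001, 0.625, 0.78, -0.001]
force: [-0.5, 0.3, -0.4]
opening: 0.012
gripper_force: 0.0
```

>>> apply_moves(turn=[[0,0,0],[0,0,0],[0,0,0],[0,0,0],[0,0,0]], slide=[[0,0,0],[0,0,2],[0,0,4],[0,0,5.6],[0,0,5.6]], gripper=[-1,-1,-1,-1,-1])

```text
clock: 10.35
position: [0.4378, 0.1562, 0.0378]
tool_rot: [-0.001, 0.627, 0.779, -0.001]
force: [0.4, 0.4, 0.7]
opening: 0.0001
gripper_force: 0.0
```

>>> apply_moves(turn=[[0,0,0],[0,0,0],[0,0,0],[0,0,0],[0,0,0]], slide=[[-0.5,0,0],[-1,0,0],[-1.5,0,0],[-2,0,0],[-2,0,0]], gripper=[-1,-1,-1,-1,-1])

```text
clock: 10.85
position: [0.4434, 0.1374, 0.0401]
tool_rot: [0.0, 0.626, 0.78, 0.0]
force: [0.1, 0.5, -0.1]
opening: -0.0
gripper_force: 0.0
```

```bash
cat > sp.py <<'E'
from st import *
y=np.radians(12.45); r=np.array([-np.sin(y),np.cos(y),0]); n=np.array([np.cos(y),np.sin(y),0]); O=np.array([.4645,.0457,0])
print("s,n mm",r@(o['position']-O)*1e3,n@(o['position']-O)*1e3,"F along s,n",r@o['force'],n@o['force'])
E
python3 sp.py
```

```text
10.85 [0.4434 0.1374 0.0401] yaw 12.45 z [ 4.e-04 -0.e+00 -1.e+00] [ 0.1  0.5 -0.1] -0.0 0.0
s,n mm 94.10551552422139 -0.8821630074392038 F along s,n 0.5161510714025531 0.20369487090665125
```

>>> apply_moves(turn=[[0,0,0],[0,0,0],[0,0,0],[0,0,0],[0,0,0]], slide=[[-0.3,0.05,0],[-0.7,0.05,0],[-1.1,0.05,0],[-1.5,0.05,0],[-1.9,0.05,0]], gripper=[-1,-1,-1,-1,-1])

```text
clock: 11.35
position: [0.4478, 0.1193, 0.0399]
tool_rot: [0.0, 0.626, 0.78, 0.0]
force: [1.1, 2.6, 2.0]
opening: 0.0001
gripper_force: 1.2
```

>>> apply_moves(turn=[[0,0,0],[0,0,0],[0,0,0],[0,0,0],[0,0,0]], slide=[[-0.4,0,0],[-0.8,0,0],[-1.1,0,0],[-1.4,0,0],[-1.6,0,0]], gripper=[-1,-1,-1,-1,-1])

```text
clock: 11.85
position: [0.4512, 0.1037, 0.0398]
tool_rot: [-0.0, 0.626, 0.78, -0.0]
force: [0.3, 1.6, 1.2]
opening: 0.0001
gripper_force: 1.1
```

```bash
python3 sp.py
```

```text
11.85 [0.4512 0.1037 0.0398] yaw 12.48 z [-1.e-04 -0.e+00 -1.e+00] [0.3 1.6 1.2] 0.0001 1.1
s,n mm 59.498554282119365 -0.4972883490567508 F along s,n 1.4868841648321278 0.6766157439722518
```

>>> apply_moves(turn=[[0,0,0],[0,0,0],[0,0,0],[0,0,0],[0,0,0]], slide=[[-0.1,0,0],[-0.3,0,0],[-0.5,0,0],[-0.7,0,0],[-0.9,0,0]], gripper=[-1,-1,-1,-1,-1])

```text
clock: 12.35
position: [0.4531, 0.0951, 0.0398]
tool_rot: [-0.0, 0.626, 0.78, 0.0]
force: [1.5, 3.6, 0.4]
opening: -0.0001
gripper_force: 1.4
```

>>> apply_moves(turn=[[0,0,0],[0,0,0],[0,0,0]], slide=[[-0.05,0,0],[-0.1,0,0],[-0.15,0,0]], gripper=[-1,-1,-1])

```text
clock: 12.65
position: [0.4534, 0.0937, 0.0398]
tool_rot: [-0.0, 0.626, 0.78, -0.0]
force: [2.2, 3.2, 0.2]
opening: 0.0
gripper_force: 1.3
```

```bash
python3 sp.py
```

```text
12.65 [0.4534 0.0937 0.0398] yaw 12.49 z [-1.e-04  0.e+00 -1.e+00] [2.2 3.2 0.2] 0.0 1.3
s,n mm 49.28080098569643 -0.5131331092708222 F along s,n 2.6811907807095263 2.868164629472207
```

>>> apply_moves(turn=[[0,0,0],[0,0,0],[0,0,0]], slide=[[-0.05,0,0],[-0.1,0,0],[-0.15,0,0]], gripper=[-1,-1,-1])

```text
clock: 12.95
position: [0.4536, 0.0927, 0.0398]
tool_rot: [-0.0, 0.626, 0.78, 0.0]
force: [0.2, 11.8, 2.3]
opening: -0.0003
gripper_force: 5.9
```

>>> apply_moves(turn=[[0,0,0],[0,0,0],[0,0,0]], slide=[[-0.05,0,0],[-0.1,0,0],[-0.1,0,0]], gripper=[-1,-1,-1])

```text
clock: 13.25
position: [0.4536, 0.0927, 0.0398]
tool_rot: [-0.001, 0.626, 0.78, 0.001]
force: [-2.1, 18.0, 3.2]
opening: -0.0001
gripper_force: 9.2
```

The push stopped firm against the fixed jaw at 18 N. I'll back off, rise and check it numerically.

>>> apply_moves(turn=[[0,0,0],[0,0,0],[0,0,0],[0,0,0],[0,0,0]], slide=[[0.5,0,0],[1.5,0,0],[1.7,0,-3],[1.7,0,-7.5],[1.7,0,-12]], gripper=[-1,-1,-1,-1,-1])

```text
clock: 13.75
position: [0.4494, 0.1082, 0.161]
tool_rot: [-0.0, 0.626, 0.78, -0.001]
force: [1.6, -0.2, 0.6]
opening: -0.0001
gripper_force: 0.0
```

>>> apply_moves(turn=[[0,0,0],[0,0,0],[0,0,0],[0,0,0]], slide=[[-4,0,0],[-8,0,0],[-9,0,0],[-9,0,0]], gripper=[-1,-1,-1,-1])

```text
clock: 14.15
position: [0.4697, 0.0191, 0.1595]
tool_rot: [-0.0, 0.627, 0.779, -0.0]
force: [-0.1, 0.5, -0.2]
opening: -0.0003
gripper_force: 0.0
```

```bash
cat > chk.py <<'E'
from sp import *
from rig import optics
import pickle
c=optics.camera_params("wrist"); im=optics.grab_frame("wrist")[:,:,::-1]; pickle.dump((o,c,im),open("w5.pkl","wb"))
hsv=cv2.cvtColor(im,cv2.COLOR_BGR2HSV)
def blob(lo,hi,z,w):
    m=cv2.inRange(hsv,lo,hi); n_,l,s,ce=cv2.connectedComponentsWithStats(cv2.morphologyEx(m,cv2.MORPH_CLOSE,np.ones((9,9))))
    p=proj([w],c)[0]; i=min([i for i in range(1,n_) if s[i,4]>100],key=lambda i:np.hypot(*(ce[i]-p)))
    pts=np.argwhere(l==i)[:,::-1]; box=cv2.boxPoints(cv2.minAreaRect(pts.astype(np.float32)))
    W=np.array([hit(b,c,z) for b in box])-O; print(s[i],"n",(W@n*1e3).round(1),"s",(W@r*1e3).round(1))
blob((50,60,40),(80,255,255),.055,O+r*-.007+[0,0,.055])
blob((95,150,60),(125,255,255),.0875,O+r*.03+[0,0,.0875])
print("q",o['q'].round(2))
E
python3 chk.py
```

```text
14.15 [0.4697 0.0191 0.1595] yaw 12.36 z [-7.e-04 -2.e-04 -1.e+00] [-0.1  0.5 -0.2] -0.0003 0.0
s,n mm -27.07107378272145 -0.6660810658445084 F along s,n 0.547208415836289 0.04593406382482243
[ 262  146   32   63 1936] n [-13.8  14.7  15.5 -14.6] s [ 23.8  23.8 -35.3 -35.2]
[266 132  23  15 144] n [-8.9  8.6  8.8 -9.1] s [36.5 36.5 25.5 25.5]
q [-0.12 -0.05  1.74 -0.    1.45 -0.34]
```

The check shows the bar spanning −35 to +24 mm and the jaw face at +24 mm, so both jaws are against it and it is square. Now to the lamp: turn the tool and go above the knob.

>>> apply_moves(turn=[[0,0,0.14],[0,0,0.28],[0,0,0.42],[0,0,0.56],[0,0,0.7]], slide=[[-4,-1,-2],[-8.5,-2.1,-4],[-13,-3.3,-6],[-17.5,-4.4,-8],[-22,-5.6,-9]], gripper=[1,1,1,1,1])

```text
clock: 14.7
position: [0.4629, -0.2073, 0.2515]
tool_rot: [0.001, 0.857, 0.516, 0.0]
force: [1.5, 0.2, 0.4]
opening: 0.0724
gripper_force: 0.0
```

>>> apply_moves(turn=[[0,0,0.14],[0,0,0.28],[0,0,0.42],[0,0,0.56],[0,0,0.7]], slide=[[0,0,0],[0,0,0],[0,0,0],[0,0,0],[0,0,0]], gripper=[1,1,1,1,1])

```text
clock: 15.2
position: [0.463, -0.2055, 0.2496]
tool_rot: [-0.0, 0.982, 0.191, -0.0]
force: [-0.6, -0.2, -0.3]
opening: 0.0856
gripper_force: 0.0
```

>>> apply_moves(turn=[[0,0,0.14],[0,0,0.28],[0,0,0.39],[0,0,0.39],[0,0,0.39]], slide=[[0,0,0],[0,0,0],[0,0,0],[0,0,0],[0,0,0]], gripper=[1,1,1,1,1])

```text
clock: 15.7
position: [0.4629, -0.206, 0.2497]
tool_rot: [-0.0, 1.0, 0.002, -0.0]
force: [0.2, 0.4, -0.3]
opening: 0.0853
gripper_force: 0.0
```

```bash
cat > knob.py <<'E'
from st import *
from rig import optics
import pickle
def orange(im,lo=(4,170,120),hi=(16,255,255)):
    h=cv2.cvtColor(im,cv2.COLOR_RGB2HSV); n,l,s,ce=cv2.connectedComponentsWithStats(cv2.inRange(h,lo,hi)); return [(s[i].tolist(),ce[i].round(1).tolist()) for i in range(1,n) if s[i,4]>25]
for nm in("wrist","scene","side"):
    c=optics.camera_params(nm); im=optics.grab_frame(nm); print(nm,"pred",proj([[.4416,-.281,.1164]],c)[0].round(0),orange(im)); pickle.dump((o,c,im),open("k_%s.pkl"%nm,"wb"))
E
python3 knob.py
```

```text
15.7 [ 0.4629 -0.206   0.2497] yaw -89.81 z [-3.e-04  2.e-04 -1.e+00] [ 0.2  0.4 -0.3] 0.0853 0.0
wrist pred [345. 213.] [([330, 202, 29, 25, 326], [341.8, 214.9])]
scene pred [220. 151.] [([216, 146, 10, 9, 48], [220.5, 149.7]), ([109, 247, 21, 28, 257], [119.8, 261.5])]
side pred [298. 265.] [([314, 131, 50, 70, 660], [331.1, 168.0]), ([168, 140, 133, 40, 382], [252.4, 155.1]), ([397, 151, 27, 10, 162], [410.1, 155.3]), ([79, 154, 13, 3, 28], [84.9, 155.0]), ([233, 155, 18, 16, 133], [241.4, 164.4]), ([31, 157, 25, 10, 65], [42.1, 160.2]), ([0, 177, 9, 18, 114], [3.2, 185.2]), ([211, 176, 40, 22, 130], [229.1, 188.5]), ([11, 185, 12, 17, 65], [15.7, 194.2]), ([118, 197, 50, 46, 1116], [142.2, 222.3]), ([363, 202, 26, 28, 92], [375.5, 216.2]), ([325, 205, 13, 9, 82], [330.7, 208.6]), ([348, 205, 26, 34, 228], [361.0, 221.6]), ([234, 208, 63, 40, 127], [260.7, 233.9]), ([0, 211, 37, 45, 95], [15.0, 231.5]), ([459, 229, 27, 40, 214], [469.4, 243.3]), ([0, 240, 371, 158, 14030], [178.4, 317.6]), ([413, 243, 137, 118, 1018], [480.2, 318.9]), ([490, 256, 22, 14, 113], [499.9, 263.8]), ([289, 258, 25, 17, 181], [297.4, 266.8]), ([257, 260, 11, 24, 72], [262.4, 272.9]), ([399, 271, 20, 41, 104], [409.0, 295.6]), ([490, 301, 15, 15, 44], [496.7, 307.5]), ([507, 318, 53, 13, 88], [535.7, 324.7]), ([454, 326, 105, 94, 1150], [504.6, 385.5]), ([56, 330, 8, 40, 91], [59.9, 348.6]), ([336, 340, 43, 49, 898], [351.6, 366.9]), ([5, 347, 25, 25, 128], [17.3, 359.3]), ([414, 364, 16, 15, 121], [423.9, 372.1]), ([40, 368, 8, 27, 68], [43.8, 380.5]), ([201, 383, 9, 37, 163], [204.7, 405.0]), ([190, 391, 9, 29, 98], [193.8, 408.2])]
```

```bash
python3 - <<'E'
from h import *
import pickle
D={k:pickle.load(open(f"k_{k}.pkl","rb")) for k in("wrist","scene","side")}
cw,cs,ce=[D[k][1] for k in D]
px=dict(wrist=(341.8,214.9),scene=(220.5,149.7),side=(297.4,266.8))
for a,b in(("wrist","scene"),("wrist","side"),("scene","side")): print(a,b,tri(px[a],D[a][1],px[b],D[b][1]))
im=D["wrist"][2]; h=cv2.cvtColor(im,cv2.COLOR_RGB2HSV)
def show(nm,m,a=60):
    n,l,s,c=cv2.connectedComponentsWithStats(m)
    for i in range(1,n):
        if s[i,4]>a:
            pts=np.argwhere(l==i)[:,::-1].astype(np.float32); print(nm,s[i].tolist(),c[i].round(1),cv2.minAreaRect(pts))
show("white",cv2.inRange(h,(0,0,185),(180,45,255)),150)
show("red",cv2.inRange(h,(0,190,90),(3,255,255))|cv2.inRange(h,(175,190,90),(180,255,255)),15)
show("orange",cv2.inRange(h,(4,170,120),(16,255,255)))
show("black",cv2.inRange(h,(0,0,0),(180,255,45)),300)
for nm in("scene","side"):
    g=cv2.cvtColor(D[nm][2],cv2.COLOR_RGB2HSV); show("red "+nm,cv2.inRange(g,(0,200,110),(3,255,255))|cv2.inRange(g,(176,200,110),(180,255,255)),8)
    print(proj([[.6,-.275,.11],[.655,-.272,.1]],D[nm][1]))
print(proj([[.6,-.275,.11],[.655,-.272,.1],[.65,-.272,0]],cw))
E
```

```text
wrist scene (array([ 0.44258925, -0.27691219,  0.12382723]), array([0.00214165]))
wrist side (array([ 0.43907143, -0.27974701,  0.11087883]), array([0.00229483]))
scene side (array([ 0.43826242, -0.28479859,  0.11449542]), array([0.00105185]))
white [416, 37, 35, 121, 198] [425.1  96. ] ((430.9724426269531, 95.83103942871094), (28.152420043945312, 120.41595458984375), 4.763641834259033)
white [435, 75, 52, 54, 2143] [460.7 101.3] ((460.75006103515625, 101.2500228881836), (48.08325958251953, 55.86143493652344), 45.0)
white [351, 77, 40, 99, 2677] [368.6 125.7] ((370.5, 126.0), (98.0, 39.0), 90.0)
white [293, 78, 44, 100, 3180] [316.6 128.4] ((314.1271667480469, 127.77352905273438), (99.04757690429688, 42.546260833740234), 89.16968536376953)
white [471, 85, 31, 44, 500] [490.6 109. ] ((489.19830322265625, 110.37069702148438), (20.35249900817871, 46.745094299316406), 23.198589324951172)
white [121, 150, 25, 35, 490] [133.2 167.1] ((133.22850036621094, 167.2398223876953), (35.04624938964844, 14.260662078857422), 70.34617614746094)
white [67, 155, 54, 42, 714] [100.7 174. ] ((93.801887512
[... 1107 characters left out ...]
299.2405700683594, 161.96697998046875), (6.21622896194458, 11.16978645324707), 29.05460548400879)
red side [491, 236, 19, 15, 137] [499.7 243.6] ((500.0, 243.0), (14.0, 18.0), 90.0)
red side [362, 249, 6, 2, 10] [364.5 249.5] ((364.5, 249.5), (5.0, 1.0), -0.0)
red side [368, 255, 8, 5, 24] [371.5 257. ] ((371.3500061035156, 257.0500183105469), (4.110960960388184, 6.324554920196533), 71.56504821777344)
red side [479, 255, 17, 33, 148] [485.  270.6] ((485.34454345703125, 269.92120361328125), (6.658978462219238, 34.91621017456055), 22.10944938659668)
[[367.84972679 253.85507674]
 [389.81202339 253.09327227]]
[[347.87870131  52.18610848]
 [346.0967585   -9.44657548]
 [327.48401875  31.40249581]]
```

>>> apply_moves(turn=[[0,0,0],[0,0,0],[0,0,0],[0,0,0],[0,0,0]], slide=[[-1,3,2],[-2,6,4],[-2.3,7.4,5],[-2.3,7.4,5],[-2.3,7.4,5]], gripper=[1,1,1,1,1])

```text
clock: 16.35
position: [0.4398, -0.2806, 0.2002]
tool_rot: [-0.0, 1.0, -0.001, 0.0]
force: [0.9, -0.2, 0.5]
opening: 0.0852
gripper_force: 0.0
```

```bash
cat > k2.py <<'E'
from st import *
from rig import optics
c=optics.camera_params("wrist"); im=optics.grab_frame("wrist"); h=cv2.cvtColor(im,cv2.COLOR_RGB2HSV)
print("pred knob",proj([[.44,-.28,.115],[.44,-.267,.128],[.44,-.293,.128]],c).round(1).tolist())
for nm,m in(("or",cv2.inRange(h,(4,150,80),(16,255,255))),("white",cv2.inRange(h,(0,0,185),(180,45,255))),("red",cv2.inRange(h,(0,190,90),(3,255,255)))):
    n,l,s,ce=cv2.connectedComponentsWithStats(m); print(nm,[(s[i].tolist(),ce[i].round(1).tolist()) for i in range(1,n) if s[i,4]>150])
cv2.imwrite("pics/k2.png",im[:,:,::-1])
E
python3 k2.py
```

```text
16.35 [ 0.4398 -0.2806  0.2002] yaw -90.07 z [ 2.e-04  3.e-04 -1.e+00] [ 0.9 -0.2  0.5] 0.0852 0.0
pred knob [[274.8, 204.3], [259.5, 208.1], [289.9, 208.1]]
or [([0, 0, 560, 348, 117580], [244.8, 178.3]), ([88, 362, 28, 11, 187], [103.4, 367.8]), ([426, 362, 68, 58, 2313], [456.3, 394.6])]
white [([274, 36, 55, 123, 4491], [299.6, 96.3]), ([210, 38, 54, 123, 4375], [237.3, 100.3]), ([31, 133, 31, 40, 517], [47.2, 152.4]), ([0, 138, 26, 44, 556], [10.4, 160.5]), ([77, 381, 49, 35, 1095], [101.5, 394.8])]
red [([233, 0, 21, 11, 220], [243.0, 4.8]), ([271, 0, 22, 9, 172], [281.6, 3.5])]
```

```bash
python3 - <<'E'
from st import *
from rig import optics
im=cv2.imread("pics/k2.png"); c=optics.camera_params("wrist"); h=cv2.cvtColor(im,cv2.COLOR_BGR2HSV)
m=cv2.inRange(h,(4,170,120),(16,255,255)); n,l,s,ce=cv2.connectedComponentsWithStats(m)
for i in range(1,n):
    if s[i,4]>80: print(s[i],ce[i])
for r in (185,192,198,204,210,216,222): print(r,[tuple(map(int,h[r,x])) for x in range(252,298,4)])
d=h[:,:,2]<70
for r in(60,90,120,150,170,180): print(r,np.flatnonzero(d[r,225:320])[[0,-1]]+225 if d[r,225:320].any() else None)
E
```

```text
16.4 [ 0.44   -0.2804  0.2005] yaw -90.04 z [ 7.e-04 -2.e-04 -1.e+00] [-0.2  0.4 -0. ] 0.0855 0.0
[259 189  32  31 583] [275.14751286 204.77530017]
185 [(13, 156, 220), (13, 157, 222), (13, 157, 223), (14, 157, 223), (110, 21, 108), (117, 21, 107), (113, 22, 106), (116, 22, 91), (14, 157, 226), (13, 164, 140), (12, 162, 142), (12, 163, 141)]
192 [(13, 159, 207), (13, 161, 200), (12, 189, 182), (11, 210, 193), (170, 21, 107), (174, 23, 111), (8, 78, 130), (11, 153, 155), (11, 207, 211), (10, 211, 175), (12, 163, 130), (13, 164, 131)]
198 [(13, 157, 213), (14, 157, 213), (13, 196, 234), (14, 198, 242), (15, 197, 243), (15, 197, 243), (15, 197, 243), (15, 196, 243), (15, 195, 243), (14, 199, 243), (12, 163, 125), (12, 163, 128)]
204 [(14, 157, 217), (14, 158, 218), (14, 191, 230), (19, 175, 243), (20, 174, 243), (20, 174, 243), (20, 173, 243), (20, 171, 243), (20, 171, 243), (19, 178, 243), (13, 162, 124), (13, 163, 127)]
210 [(13, 159, 210), (13, 159, 210), (13, 182, 207), (17, 188, 243), (17, 189, 243), (17, 189, 243), (16, 189, 243), (16, 191, 243), (16, 191, 243), (16, 193, 243), (12, 164, 121), (12, 164, 126)]
216 [(13, 157, 214), (13, 158, 215), (14, 157, 217), (11, 206, 229), (11, 206, 229), (11, 206, 229), (11, 207, 228), (11, 207, 229), (11, 206, 230), (11, 207, 228), (13, 159, 207), (13, 158, 210)]
222 [(14, 153, 230), (14, 154, 230), (14, 152, 231), (13, 157, 221), (13, 164, 145), (13, 162, 146), (12, 161, 146), (12, 165, 130), (13, 164, 129), (13, 160, 212), (13, 165, 139), (12, 163, 133)]
60 None
90 [249 287]
120 [267 277]
150 [279 279]
170 [280 280]
180 None
```

```bash
python3 - <<'E'
from st import *
from rig import optics
c=optics.camera_params("wrist")
for p,z in(((275,204.7),.115),((274.5,185),.12),((263,4),.105),((263,4),.115),((269.5,98),.09),((269.5,98),.11)): print(p,z,hit(p,c,z).round(4))
d=hit((263,4),c,.108)-hit((275,204.7),c,.115); print("lamp arm dir yaw deg rel +x",np.degrees(np.arctan2(d[1],d[0])))
to(.44,-.28,.072)
E
```

```text
16.4 [ 0.44   -0.2804  0.2005] yaw -90.04 z [ 7.e-04 -2.e-04 -1.e+00] [-0.2  0.4 -0. ] 0.0855 0.0
(275, 204.7) 0.115 [ 0.4398 -0.28    0.115 ]
(274.5, 185) 0.12 [ 0.4588 -0.2796  0.12  ]
(263, 4) 0.105 [ 0.6012 -0.2707  0.105 ]
(263, 4) 0.115 [ 0.5975 -0.2711  0.115 ]
(269.5, 98) 0.09 [ 0.5328 -0.2751  0.09  ]
(269.5, 98) 0.11 [ 0.5307 -0.2755  0.11  ]
lamp arm dir yaw deg rel +x 3.291824454447288
slide cm to (0.44, -0.28, 0.072) [-1.000e-02 -4.000e-02  1.285e+01]
```

The knob is confirmed at (0.440, −0.280, 0.115), and the lamp's x axis is at 3.3°. I'll descend and pinch it.

>>> apply_moves(turn=[[0,0,-0.03],[0,0,-0.057],[0,0,-0.057],[0,0,-0.057],[0,0,-0.057]], slide=[[0,-0.04,3.5],[0,-0.04,7],[0,-0.04,10.5],[0,-0.04,12.9],[0,-0.04,12.9]], gripper=[1,1,1,1,1])

```text
clock: 16.9
position: [0.439, -0.2787, 0.0688]
tool_rot: [-0.001, 1.0, 0.029, -0.001]
force: [-0.5, -0.6, 0.5]
opening: 0.0855
gripper_force: 0.0
```

>>> apply_moves(turn=[[0,0,0],[0,0,0],[0,0,0],[0,0,0],[0,0,0]], slide=[[0,0,0],[0,0,0],[0,0,0],[0,0,0],[0,0,0]], gripper=[0.5,0,-0.5,-1,-1])

```text
clock: 17.4
position: [0.4398, -0.28, 0.0713]
tool_rot: [-0.0, 1.0, 0.028, 0.0]
force: [1.1, 7.6, 3.4]
opening: 0.0251
gripper_force: 63.6
```

>>> apply_moves(turn=[[0,0,0],[0,0,0]], slide=[[0,0,0],[0,0,0]], gripper=[-1,-1])

```text
clock: 17.6
position: [0.4398, -0.28, 0.0713]
tool_rot: [-0.0, 1.0, 0.028, 0.0]
force: [0.3, 7.5, 4.0]
opening: 0.0253
gripper_force: 63.6
```

```bash
python3 - <<'E'
from st import *
H=np.array([.654,-.2677,.1]); u=np.array([np.cos(np.radians(3.3)),np.sin(np.radians(3.3)),0]); P0=o['position']
th0=np.arcsin(.015/.215)
for a in (4,10,15,20,25,30,35,40,45,50,51,52):
    t=np.radians(a); d=.215*(-(np.cos(t)-np.cos(th0))*u+np.array([0,0,np.sin(t)-np.sin(th0)])); print(a,(T.T@d*100).round(2),(P0+d).round(4))
E
```

```text
17.6 [ 0.4398 -0.28    0.0713] yaw -86.79 z [ 5.e-04  6.e-04 -1.e+00] [0.3 7.5 4. ] 0.0253 63.6
4 [-0.  0.  0.] [ 0.4398 -0.28    0.0713]
10 [ 0.28 -0.   -2.23] [ 0.4425 -0.2798  0.0936]
15 [ 0.68 -0.   -4.06] [ 0.4466 -0.2796  0.1119]
20 [ 1.25 -0.01 -5.85] [ 0.4522 -0.2793  0.1298]
25 [ 1.97 -0.01 -7.59] [ 0.4594 -0.2789  0.1472]
30 [ 2.83 -0.01 -9.25] [ 0.468  -0.2784  0.1638]
35 [ 3.840e+00 -1.000e-02 -1.083e+01] [ 0.4781 -0.2778  0.1796]
40 [  4.98  -0.02 -12.32] [ 0.4895 -0.2771  0.1945]
45 [  6.25  -0.02 -13.7 ] [ 0.5021 -0.2764  0.2083]
50 [  7.64  -0.02 -14.97] [ 0.5159 -0.2756  0.221 ]
51 [  7.93  -0.02 -15.2 ] [ 0.5188 -0.2754  0.2234]
52 [  8.22  -0.02 -15.44] [ 0.5217 -0.2753  0.2257]
```

The knob is held (opening 25.3 mm). I'll raise it along the arc in moderate steps.

>>> apply_moves(turn=[[0,0,0],[0,0,0],[0,0,0],[0,0,0],[0,0,0]], slide=[[0.13,-0.05,-1.1],[0.28,-0.05,-2.23],[0.46,-0.05,-3.1],[0.68,-0.05,-4.06],[0.95,-0.05,-4.95]], gripper=[-1,-1,-1,-1,-1])

```text
clock: 18.1
position: [0.4489, -0.2793, 0.1207]
tool_rot: [-0.0, 1.0, 0.028, -0.0]
force: [2.7, -1.1, -10.4]
opening: 0.025
gripper_force: 60.2
```

>>> apply_moves(turn=[[0,0,0],[0,0,0],[0,0,0],[0,0,0],[0,0,0]], slide=[[0.3,0,-0.9],[0.65,0,-1.77],[1.02,0,-2.64],[1.44,0,-3.48],[1.88,0,-4.3]], gripper=[-1,-1,-1,-1,-1])

```text
clock: 18.6
position: [0.468, -0.2783, 0.1639]
tool_rot: [-0.0, 1.0, 0.028, -0.0]
force: [1.4, -0.0, -11.8]
opening: 0.0251
gripper_force: 59.4
```

```bash
cat > la.py <<'E'
from st import *
u=np.array([np.cos(np.radians(3.3)),np.sin(np.radians(3.3)),0])
P=o['position']+[0,0,.0437]; w=P-np.array([.654,-.2677,.1])
print("angle",np.degrees(np.arctan2(w[2],-w@u)),"radius",np.linalg.norm(w),"F",o['force'].round(1))
E
python3 la.py
```

```text
18.6 [ 0.468  -0.2783  0.1639] yaw -86.8 z [-4.e-04  3.e-04 -1.e+00] [  1.4  -0.  -11.8] 0.0251 59.4
angle 30.00445829702552 radius 0.2150975900837974 F [  1.4  -0.  -11.8]
```

>>> apply_moves(turn=[[0,0,0],[0,0,0],[0,0,0],[0,0,0],[0,0,0]], slide=[[0.5,0,-0.8],[1.01,0,-1.58],[1.57,0,-2.34],[2.15,0,-3.07],[2.77,0,-3.78]], gripper=[-1,-1,-1,-1,-1])

```text
clock: 19.1
position: [0.4959, -0.2766, 0.2016]
tool_rot: [-0.0, 1.0, 0.028, -0.0]
force: [-1.2, 1.8, -10.2]
opening: 0.0252
gripper_force: 59.4
```

>>> apply_moves(turn=[[0,0,0],[0,0,0],[0,0,0],[0,0,0],[0,0,0]], slide=[[0.65,0,-0.67],[1.34,0,-1.32],[2.04,0,-1.94],[2.04,0,-1.94],[2.04,0,-1.94]], gripper=[-1,-1,-1,-1,-1])

```text
clock: 19.6
position: [0.517, -0.2755, 0.2214]
tool_rot: [0.0, 1.0, 0.028, 0.001]
force: [3.0, 5.6, -2.5]
opening: 0.0247
gripper_force: 61.8
```

```bash
python3 la.py; cat > ang.py <<'E'
from st import *
from rig import optics
import pickle
cs,ce=optics.camera_params("scene"),optics.camera_params("side"); a,b=optics.grab_frame("scene"),optics.grab_frame("side")
pickle.dump((cs,ce,a,b),open("ang.pkl","wb"))
u=np.array([np.cos(np.radians(3.3)),np.sin(np.radians(3.3)),0]); H=np.array([.654,-.2677,.1]); K=H+.215*(-np.cos(.873)*u+[0,0,np.sin(.873)])
def cand(im,c,lo,hi,p,rad,mn):
    h=cv2.cvtColor(im,cv2.COLOR_RGB2HSV); n,l,s,ct=cv2.connectedComponentsWithStats(cv2.inRange(h,lo,hi)); return [(s[i].tolist(),ct[i].round(1).tolist()) for i in range(1,n) if s[i,4]>=mn and np.hypot(*(ct[i]-p))<rad]
for nm,c,im in(("scene",cs,a),("side",ce,b)):
    print(nm,"pred K",proj([K],c)[0].round(1),"orange",cand(im,c,(3,170,110),(17,255,255),proj([K],c)[0],14,10),
    "\n ptr",proj([H+.05*(K-H)/.215],c)[0].round(1),"red",cand(im,c,(0,170,80),(3,255,255),proj([H],c)[0],30,4),cand(im,c,(174,170,80),(180,255,255),proj([H],c)[0],30,4),"H",proj([H],c)[0].round(1))
E
python3 ang.py
```

```text
19.6 [ 0.517  -0.2755  0.2214] yaw -86.77 z [ 2.1e-03 -3.0e-04 -1.0e+00] [ 3.   5.6 -2.5] 0.0247 61.8
angle 50.2733028466239 radius 0.21471634030970904 F [ 3.   5.6 -2.5]
19.6 [ 0.517  -0.2755  0.2214] yaw -86.77 z [ 2.1e-03 -3.0e-04 -1.0e+00] [ 3.   5.6 -2.5] 0.0247 61.8
scene pred K [199.2 129.3] orange [([194, 124, 5, 8, 28], [196.6, 127.4])] 
 ptr [181.1 182.6] red [([175, 177, 4, 5, 13], [176.4, 178.9]), ([182, 182, 5, 4, 15], [184.1, 183.5])] [] H [175.8 198.1]
side pred K [336.6 194.1] orange [([325, 187, 12, 34, 250], [330.9, 205.0])] 
 ptr [377.6 239.9] red [] [] H [388.5 252.1]
```

>>> apply_moves(turn=[[0,0,0],[0,0,0],[0,0,0],[0,0,0],[0,0,0]], slide=[[0,0,0],[0,0,0],[0,0,0],[0,0,0],[0,0,0]], gripper=[-0.4,0,0.5,1,1])

```text
clock: 20.2
position: [0.5159, -0.2759, 0.2208]
tool_rot: [0.0, 1.0, 0.028, 0.0]
force: [0.7, -0.3, -0.1]
opening: 0.0814
gripper_force: 0.0
```

>>> apply_moves(turn=[[0,0,0],[0,0,0],[0,0,0],[0,0,0],[0,0,0]], slide=[[0,0,-1],[0,0,-4],[-1,0,-8],[-3,0,-11],[-5,0,-12]], gripper=[1,1,1,1,1])

```text
clock: 20.7
position: [0.4657, -0.2787, 0.3446]
tool_rot: [0.002, 1.0, 0.028, 0.002]
force: [0.1, -0.9, -0.1]
opening: 0.0855
gripper_force: 0.0
```

```bash
cat >> ang.py <<'E'
cw=optics.camera_params("wrist"); w=optics.grab_frame("wrist"); print("wrist pred",proj([K],cw)[0].round(1),cand(w,cw,(3,165,110),(21,255,255),proj([K],cw)[0],40,40))
for d in (-3,0,3):
    t=np.radians(50+d); Q=H+.215*(-np.cos(t)*u+[0,0,np.sin(t)]); print(50+d,[proj([Q],c)[0].round(1).tolist() for c in(cs,ce,cw)])
E
python3 ang.py
```

```text
20.7 [ 0.4657 -0.2787  0.3446] yaw -86.78 z [ 0.0035 -0.003  -1.    ] [ 0.1 -0.9 -0.1] 0.0855 0.0
scene pred K [199.2 129.3] orange [([195, 124, 11, 10, 74], [199.8, 128.1])] 
 ptr [181.1 182.6] red [([175, 177, 4, 4, 12], [176.3, 178.8]), ([182, 181, 5, 5, 15], [184.2, 183.3])] [] H [175.8 198.1]
side pred K [336.6 194.1] orange [] 
 ptr [377.6 239.9] red [] [] H [388.5 252.1]
wrist pred [274.6 146.8] [([259, 135, 33, 33, 853], [274.7, 151.3])]
47 [[201.4, 129.5], [332.3, 198.2], [274.6, 156.4]]
50 [[199.2, 129.3], [336.6, 194.1], [274.6, 146.9]]
53 [[196.8, 129.3], [341.1, 190.2], [274.6, 136.2]]
```

```bash
python3 - <<'E'
from h import *
import pickle
cs,ce,a,b=pickle.load(open("ang.pkl","rb"))
h=cv2.cvtColor(b,cv2.COLOR_RGB2HSV).astype(int); L=b.astype(int)
for y in range(228,262):
    print(y,"".join("R" if ((h[y,x,0]<6 or h[y,x,0]>172) and h[y,x,1]>110 and h[y,x,2]>80) else ("o" if h[y,x,1]>110 else ("#" if h[y,x,2]<95 else ("+" if h[y,x,2]<150 else "."))) for x in range(358,415)))
u=np.array([np.cos(np.radians(3.3)),np.sin(np.radians(3.3)),0]); v=np.array([-u[1],u[0],0]); H=np.array([.654,-.2677,.1])
f=lambda r,t,y:proj([H+v*y+r*(-np.cos(np.radians(t))*u+[0,0,np.sin(np.radians(t))])],ce)[0].round(1).tolist()
for t in(40,50,60): print(t,[f(r,t,-.02) for r in(.025,.035,.055)],[f(.055,t,y) for y in(-.015,.015)])
# side orange knob
m=cv2.inRange(cv2.cvtColor(b,cv2.COLOR_RGB2HSV),(3,185,110),(11,255,255)); n,l,s,c=cv2.connectedComponentsWithStats(m); print([(s[i].tolist(),c[i].round(1).tolist()) for i in range(1,n) if np.hypot(*(c[i]-[336,194]))<25 and s[i,4]>8])
E
```

```text
228 .....######oooooooooooooooooooooooooooooooooooooooooooooo
229 .....+#####+ooooooooooooooooooooooooooooooooooooooooooooo
230 ......+#####+ooooooooooooooooo...oooooooooooooooooooooooo
231 .......+#####+oooooooooooo...........oooooooooooooooooooo
232 ........+#####+ooooooooo..............ooooooooooooooooooo
233 .........+#####+oooooo..................ooooooooooooooooo
234 o.........+#####+ooo.....................oooooooooooooooo
235 oo.........+#####oo.......................ooooooooooooooo
236 ooo.........+#####+.......................ooooooooooooooo
237 oooo.........+#####++......................oooooooooooooo
238 ooooo.........+#####+......................oooooooooooooo
239 oooooo.........+####RR......................ooooooooooooo
240 ooooooo.........+###RRR........................oooooooooo
241 oooooooo.........+###RRR........................ooooooooo
242 ooooooooo........+####RRR+.+++...................oooooooo
243 ooooooooooo.......+#####RR++..........+...........ooooooo
244 ooooooooooo........+#####RR+.......................oooooo
245 ooooooooooo.........+#####+...............
[... 606 characters left out ...]
........+++.............ooooo
256 oooooooooo.........................+++++............ooooo
257 ooooooooooo......................+++++++............ooooo
258 ooooooooooo.........++...........+++++++...........oooooo
259 oooooooooooo.....................++++++............oooooo
260 ooooooooooooo........+............+++.............ooooooo
261 oooooooooooooo...................................oooooooo
40 [[386.5, 252.6], [383.7, 250.7], [378.1, 246.9]] [[376.9, 245.7], [369.8, 238.2]]
50 [[388.0, 251.1], [385.8, 248.7], [381.3, 243.7]] [[380.1, 242.4], [372.9, 235.0]]
60 [[389.6, 249.8], [388.1, 246.9], [385.0, 240.8]] [[383.7, 239.6], [376.5, 232.3]]
[([325, 195, 17, 18, 121], [332.3, 204.8])]
```

```bash
python3 - <<'E'
from h import *
import pickle
cs,ce,a,b=pickle.load(open("ang.pkl","rb"))
v_=cv2.cvtColor(b,cv2.COLOR_RGB2HSV)[:,:,2].astype(float)
u=np.array([np.cos(np.radians(3.3)),np.sin(np.radians(3.3)),0]); H=np.array([.654,-.2677,.1])
def line(t): 
    return proj([H+r*(-np.cos(np.radians(t))*u+[0,0,np.sin(np.radians(t))]) for r in(.06,.13,.19)],ce)
pts=[]
x=377.
for y in range(240,196,-1):
    xs=np.arange(int(x)-9,int(x)+8); w=np.clip(110-v_[y,xs],0,None)
    if w.sum()>60: x=(w*xs).sum()/w.sum(); pts.append((x,y))
    x-=.9
pts=np.array(pts); print(pts[::4].round(1).tolist())
for lo,hi in((203,241),(225,241),(205,222)):
    q=pts[(pts[:,1]>=lo)&(pts[:,1]<=hi)]; print(lo,hi,len(q),np.polyfit(q[:,1],q[:,0],1))
for t in(46,48,50,52,54): L=line(t); print(t,np.polyfit(L[:,1],L[:,0],1),L.round(1).tolist())
E
```

```text
[[376.2, 240.0], [373.0, 236.0], [369.2, 232.0], [365.5, 228.0], [362.9, 224.0], [362.7, 220.0], [358.9, 216.0], [355.6, 212.0], [346.3, 208.0]]
203 241 35 [  0.83793079 175.5412049 ]
225 241 16 [  0.9127802 157.4550386]
205 222 17 [ 1.26927408 83.86885794]
46 [  1.09581778 112.23737577] [[373.9, 238.8], [355.5, 222.0], [338.5, 206.4]]
48 [  0.99023659 138.85109581] [[374.6, 238.1], [357.1, 220.4], [340.9, 204.0]]
50 [  0.89444726 162.99659322] [[375.3, 237.4], [358.8, 218.9], [343.4, 201.7]]
52 [  0.80694427 185.05336319] [[376.1, 236.8], [360.5, 217.4], [346.0, 199.4]]
54 [  0.72650916 205.3285413 ] [[376.9, 236.1], [362.2, 216.0], [348.6, 197.2]]
```

The arm's slope in the side view gives about 49.6°, in line with the dial's red mark. I'll wait two seconds with the gripper clear.

>>> apply_moves(turn=[[0,0,0],[0,0,0],[0,0,0],[0,0,0],[0,0,0]], slide=[[-1,0,-1],[-2,0,-2],[-3,0,-2],[-3,0,-2],[-3,0,-2]], gripper=[1,1,1,1,1])

```text
clock: 21.35
position: [0.4357, -0.2802, 0.3603]
tool_rot: [-0.0, 1.0, 0.028, -0.0]
force: [-0.2, 0.8, -0.1]
opening: 0.0855
gripper_force: 0.0
```

>>> apply_moves(turn=[[0,0,0],[0,0,0],[0,0,0],[0,0,0],[0,0,0]], slide=[[0,0,0],[0,0,0],[0,0,0],[0,0,0],[0,0,0]], gripper=[1,1,1,1,1])

```text
clock: 21.85
position: [0.436, -0.2801, 0.3604]
tool_rot: [-0.0, 1.0, 0.028, -0.0]
force: [0.6, 1.6, 1.4]
opening: 0.0855
gripper_force: 0.0
```

>>> apply_moves(turn=[[0,0,0],[0,0,0],[0,0,0],[0,0,0],[0,0,0]], slide=[[0,0,0],[0,0,0],[0,0,0],[0,0,0],[0,0,0]], gripper=[1,1,1,1,1])

```text
clock: 22.35
position: [0.4359, -0.2802, 0.3605]
tool_rot: [0.0, 1.0, 0.028, -0.0]
force: [0.1, -0.0, -0.1]
opening: 0.0856
gripper_force: 0.0
```

>>> apply_moves(turn=[[0,0,0],[0,0,0],[0,0,0],[0,0,0],[0,0,0]], slide=[[0,0,0],[0,0,0],[0,0,0],[0,0,0],[0,0,0]], gripper=[1,1,1,1,1])

```text
clock: 22.85
position: [0.4359, -0.2802, 0.3605]
tool_rot: [0.0, 1.0, 0.028, -0.0]
force: [-1.0, -0.1, 0.4]
opening: 0.0855
gripper_force: 0.0
```

>>> apply_moves(turn=[[0,0,0],[0,0,0],[0,0,0],[0,0,0],[0,0,0]], slide=[[0,0,0],[0,0,0],[0,0,0],[0,0,0],[0,0,0]], gripper=[1,1,1,1,1])

```text
clock: 23.35
position: [0.4359, -0.2802, 0.3605]
tool_rot: [-0.0, 1.0, 0.028, -0.0]
force: [-0.9, -0.2, 0.1]
opening: 0.0854
gripper_force: 0.0
```

```bash
python3 ang.py
```

```text
23.35 [ 0.4359 -0.2802  0.3605] yaw -86.8 z [-1.e-04  0.e+00 -1.e+00] [-0.9 -0.2  0.1] 0.0854 0.0
scene pred K [199.2 129.3] orange [([195, 124, 11, 10, 71], [199.9, 128.1])] 
 ptr [181.1 182.6] red [([175, 177, 4, 5, 13], [176.4, 178.9]), ([182, 181, 5, 5, 14], [184.0, 183.2])] [] H [175.8 198.1]
side pred K [336.6 194.1] orange [] 
 ptr [377.6 239.9] red [] [] H [388.5 252.1]
wrist pred [275.4 111.4] [([260, 102, 32, 31, 761], [275.5, 117.4])]
47 [[201.4, 129.5], [332.3, 198.2], [275.4, 121.9]]
50 [[199.2, 129.3], [336.6, 194.1], [275.4, 111.4]]
53 [[196.8, 129.3], [341.1, 190.2], [275.4, 99.8]]
```

The lamp holds steady. The wrist estimate reads slightly low (about 48.5°), so I'll check it from the same relative viewpoint as before the grasp, which cancels the calibration error.

>>> apply_moves(turn=[[0,0,0],[0,0,0],[0,0,0],[0,0,0],[0,0,0]], slide=[[3,0,0],[6,0,0.5],[8,0,1.07],[8,0,1.07],[8,0,1.07]], gripper=[1,1,1,1,1])

```text
clock: 24.0
position: [0.5158, -0.2756, 0.3494]
tool_rot: [-0.0, 1.0, 0.028, -0.0]
force: [0.1, 0.1, -0.0]
opening: 0.0856
gripper_force: 0.0
```

>>> apply_moves(turn=[[0,0,0],[0,0,0],[0,0,0],[0,0,0]], slide=[[0,0,0],[0,0,0],[0,0,0],[0,0,0]], gripper=[1,1,1,1])

```text
clock: 24.4
position: [0.5155, -0.2758, 0.3501]
tool_rot: [0.0, 1.0, 0.028, 0.0]
force: [-1.0, -0.4, 0.3]
opening: 0.0858
gripper_force: 0.0
```

```bash
python3 ang.py | tail -5; python3 -c "
from st import *"
```

```text
ptr [377.6 239.9] red [] [] H [388.5 252.1]
wrist pred [275.3 204. ] [([261, 194, 31, 29, 715], [275.5, 207.5])]
47 [[201.4, 129.5], [332.3, 198.2], [275.4, 210.9]]
50 [[199.2, 129.3], [336.6, 194.1], [275.3, 204.1]]
53 [[196.8, 129.3], [341.1, 190.2], [275.3, 196.3]]
24.55 [ 0.5157 -0.2758  0.3499] yaw -86.81 z [-0.e+00 -1.e-04 -1.e+00] [-0.2 -0.6 -0.6] 0.0852 0.0
```

The knob sits about 3 px lower than it should, so the arm is roughly 1–1.3° under the mark. I'll re-pinch and nudge it up.

>>> apply_moves(turn=[[0,0,0],[0,0,0],[0,0,0],[0,0,0],[0,0,0]], slide=[[-0.3,0,4],[-0.3,0,8],[-0.3,0,11.5],[-0.3,0,13.2],[-0.3,0,13.2]], gripper=[1,1,1,1,1])

```text
clock: 25.05
position: [0.512, -0.2753, 0.2153]
tool_rot: [-0.001, 1.0, 0.028, -0.002]
force: [-0.5, -0.1, 0.5]
opening: 0.0853
gripper_force: 0.0
```

>>> apply_moves(turn=[[0,0,0],[0,0,0],[0,0,0],[0,0,0],[0,0,0]], slide=[[0,0,0],[0,0,0],[0,0,0],[0,0,0],[0,0,0]], gripper=[0.5,0,-0.5,-1,-1])

```text
clock: 25.55
position: [0.5128, -0.2757, 0.2185]
tool_rot: [0.0, 1.0, 0.028, 0.0]
force: [-3.8, 4.4, 6.2]
opening: 0.0251
gripper_force: 59.4
```

>>> apply_moves(turn=[[0,0,0],[0,0,0],[0,0,0],[0,0,0],[0,0,0]], slide=[[0,0,0],[0.15,0,-0.13],[0.3,0,-0.26],[0.42,0,-0.37],[0.42,0,-0.37]], gripper=[-1,-1,-1,-1,-1])

```text
clock: 26.05
position: [0.5161, -0.2754, 0.2214]
tool_rot: [-0.0, 1.0, 0.028, -0.001]
force: [-8.5, 3.1, 2.2]
opening: 0.0254
gripper_force: 59.6
```

>>> apply_moves(turn=[[0,0,0],[0,0,0],[0,0,0],[0,0,0],[0,0,0]], slide=[[0,0,0],[0,0,0],[0,0,0],[0,0,0],[0,0,0]], gripper=[-0.4,0,0.5,1,1])

```text
clock: 26.55
position: [0.5171, -0.2757, 0.2216]
tool_rot: [0.0, 1.0, 0.028, 0.0]
force: [0.2, 0.4, 0.0]
opening: 0.081
gripper_force: 0.0
```

>>> apply_moves(turn=[[0,0,0],[0,0,0],[0,0,0],[0,0,0],[0,0,0]], slide=[[0,0,-2],[0,0,-6],[0,0,-10],[0,0,-12.8],[0,0,-12.8]], gripper=[1,1,1,1,1])

```text
clock: 27.05
position: [0.5176, -0.2761, 0.3538]
tool_rot: [0.002, 1.0, 0.028, 0.002]
force: [0.7, 0.4, -0.9]
opening: 0.0852
gripper_force: 0.0
```

>>> apply_moves(turn=[[0,0,0],[0,0,0],[0,0,0],[0,0,0]], slide=[[0,0,0],[0,0,0],[0,0,0],[0,0,0]], gripper=[1,1,1,1])

```text
clock: 27.45
position: [0.5169, -0.2755, 0.3488]
tool_rot: [-0.0, 1.0, 0.028, -0.0]
force: [0.4, -0.2, 0.3]
opening: 0.0856
gripper_force: 0.0
```

```bash
python3 ang.py
```

```text
27.45 [ 0.5169 -0.2755  0.3488] yaw -86.8 z [-1.e-03  6.e-04 -1.e+00] [ 0.4 -0.2  0.3] 0.0856 0.0
scene pred K [199.2 129.3] orange [([194, 124, 11, 10, 73], [198.9, 128.3])] 
 ptr [181.1 182.6] red [([174, 177, 4, 5, 13], [175.8, 178.8]), ([182, 182, 5, 4, 13], [184.1, 183.4])] [] H [175.8 198.1]
side pred K [336.6 194.1] orange [] 
 ptr [377.6 239.9] red [] [] H [388.5 252.1]
wrist pred [275.5 205.6] [([261, 193, 31, 29, 745], [275.3, 206.9])]
47 [[201.4, 129.5], [332.3, 198.2], [275.5, 212.4]]
50 [[199.2, 129.3], [336.6, 194.1], [275.5, 205.7]]
53 [[196.8, 129.3], [341.1, 190.2], [275.5, 197.9]]
```

The wrist view now gives 49.5° and the scene view 50.3°, so it is on the mark. I'll move clear, wait two seconds, check and hand in.

>>> apply_moves(turn=[[0,0,0],[0,0,0],[0,0,0],[0,0,0],[0,0,0]], slide=[[-2,0,-1],[-4,0,-2],[-6,0,-2],[-6,0,-2],[-6,0,-2]], gripper=[1,1,1,1,1])

```text
clock: 28.1
position: [0.4571, -0.2791, 0.3696]
tool_rot: [0.0, 1.0, 0.028, 0.0]
force: [-0.3, -0.5, -0.3]
opening: 0.0854
gripper_force: 0.0
```

>>> apply_moves(turn=[[0,0,0],[0,0,0],[0,0,0],[0,0,0],[0,0,0]], slide=[[0,0,0],[0,0,0],[0,0,0],[0,0,0],[0,0,0]], gripper=[1,1,1,1,1])

```text
clock: 28.6
position: [0.4572, -0.279, 0.3694]
tool_rot: [-0.0, 1.0, 0.028, -0.0]
force: [-0.0, -0.4, 0.1]
opening: 0.0854
gripper_force: 0.0
```

>>> apply_moves(turn=[[0,0,0],[0,0,0],[0,0,0],[0,0,0],[0,0,0]], slide=[[0,0,0],[0,0,0],[0,0,0],[0,0,0],[0,0,0]], gripper=[1,1,1,1,1])

```text
clock: 29.1
position: [0.4571, -0.279, 0.3695]
tool_rot: [-0.0, 1.0, 0.028, -0.0]
force: [0.3, 0.1, -0.7]
opening: 0.0852
gripper_force: 0.0
```

>>> apply_moves(turn=[[0,0,0],[0,0,0],[0,0,0],[0,0,0],[0,0,0]], slide=[[0,0,0],[0,0,0],[0,0,0],[0,0,0],[0,0,0]], gripper=[1,1,1,1,1])

```text
clock: 29.6
position: [0.4571, -0.279, 0.3695]
tool_rot: [-0.0, 1.0, 0.028, -0.0]
force: [0.1, 0.4, -0.3]
opening: 0.0854
gripper_force: 0.0
```

```bash
python3 ang.py | sed -n 2,3p; python3 -c "
from rig import robot
print(robot.finish_job())"
```

```text
scene pred K [199.2 129.3] orange [([194, 124, 11, 10, 71], [198.9, 128.1])] 
 ptr [181.1 182.6] red [([175, 177, 3, 5, 12], [176.0, 178.8]), ([182, 182, 5, 4, 14], [184.0, 183.5])] [] H [175.8 198.1]
the job is handed in; nothing more can be done
None
```

The green seal lies square on the bed with both jaws against its ends, the lamp arm is at about 50° (camera estimates 49.5° and 50.3°) and held through the two-second wait, and the job is handed in at about 30 s.

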